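Check returned camera docking mounts back in

TASK

Check the returned docking mounts back in. First unlock the stock rack by swinging its lever all the way towards the robot; then stand every mount upright, taper down and fully home with its flange on the rim, in a conical socket of its own: good mounts without a tag in the stock rack, faulty ones with an orange service tag in the repair block. When all are in, swing the lever fully away from the robot to lock the rack again, and leave the cup, the tape and the battery where they are.

Things in the scene. Friction and masses are not known exactly. Their poses are not given: they have to be found in the camera images.
- mount_a: Good mount, no tag, 124 mm, 0.28 kg. Origin: centre of flange underside; z axis towards the grip. Shank tapers from 38 mm wide (z 0) to 14 at the foot (z -66); 76 mm square flange, z 0 to 8; 26 mm square grip, z 8 to 58, sides along x, y. Starts lying on foot rim and flange edge, foot to the robot, z axis 25 deg above level, x down. May be absent.
- mount_b: Good mount, no tag, 124 mm, 0.28 kg. Origin: centre of flange underside; z axis towards the grip. Shank tapers from 38 mm wide (z 0) to 14 at the foot (z -66); 76 mm square flange, z 0 to 8; 26 mm square grip, z 8 to 58, sides along x, y. Starts lying on foot rim and flange edge, foot to the robot, z axis 25 deg above level, x down. May be absent.
- mount_c: Good mount, no tag, 124 mm, 0.28 kg. Origin: centre of flange underside; z axis towards the grip. Shank tapers from 38 mm wide (z 0) to 14 at the foot (z -66); 76 mm square flange, z 0 to 8; 26 mm square grip, z 8 to 58, sides along x, y. Starts lying on foot rim and flange edge, foot to the robot, z axis 25 deg above level, x down. May be absent.
- mount_d: Faulty mount, 124 mm, 0.28 kg. Origin: centre of flange underside; z axis towards the grip. Shank tapers from 38 mm wide (z 0) to 14 at the foot (z -66); 76 mm square flange, z 0 to 8; 26 mm square grip, z 8 to 58, sides along x, y. Starts lying on foot rim and flange edge, foot to the robot, z axis 25 deg above level, x down; orange tag 28 mm past its -x flange edge. May be absent.
- mount_e: Faulty mount, 124 mm, 0.28 kg. Origin: centre of flange underside; z axis towards the grip. Shank tapers from 38 mm wide (z 0) to 14 at the foot (z -66); 76 mm square flange, z 0 to 8; 26 mm square grip, z 8 to 58, sides along x, y. Starts lying on foot rim and flange edge, foot to the robot, z axis 25 deg above level, x down; orange tag 28 mm past its -x flange edge. May be absent.
- rack: Stock rack: grey base plate 70 x 366 x 12 mm, fixed to the counter, with three upright conical aluminium sockets in a row along its y axis and a lock lever on its +y end. Origin: centre of the plate's underside, z up; the x axis points away from the robot.
- repair: Repair block: wooden base plate 70 x 200 x 12 mm, fixed to the counter, with two upright conical aluminium sockets, 92 mm apart along its y axis, and no lever. Origin: centre of the plate's underside, z up; the x axis points away from the robot.
- rack_seat0 (a point): Stock rack, first socket: centre of its open rim, 86 mm above the counter. The bore narrows to match the shanks (41 mm wide at the rim, 15 at the bottom, 69 deep); outside 52 mm wide at the rim. A mount is home when its flange rests on the rim: its origin then lies here. Any turn about the upright will do. At y = -132 mm in the rack's frame.
- rack_seat1 (a point): Stock rack, second socket: centre of its open rim, 86 mm above the counter. The bore narrows to match the shanks (41 mm wide at the rim, 15 at the bottom, 69 deep); outside 52 mm wide at the rim. A mount is home when its flange rests on the rim: its origin then lies here. Any turn about the upright will do. At y = -40 mm in the rack's frame.
- rack_seat2 (a point): Stock rack, third socket: centre of its open rim, 86 mm above the counter. The bore narrows to match the shanks (41 mm wide at the rim, 15 at the bottom, 69 deep); outside 52 mm wide at the rim. A mount is home when its flange rests on the rim: its origin then lies here. Any turn about the upright will do. At y = 52 mm in the rack's frame.
- repair_seat0 (a point): Repair block, first socket: centre of its open rim, 86 mm above the counter. The bore narrows to match the shanks (41 mm wide at the rim, 15 at the bottom, 69 deep); outside 52 mm wide at the rim. A mount is home when its flange rests on the rim: its origin then lies here. Any turn about the upright will do.
- repair_seat1 (a point): Repair block, second socket: centre of its open rim, 86 mm above the counter. The bore narrows to match the shanks (41 mm wide at the rim, 15 at the bottom, 69 deep); outside 52 mm wide at the rim. A mount is home when its flange rests on the rim: its origin then lies here. Any turn about the upright will do.
- lock (a joint): Angle of the stock rack's lock lever (rad), 0 to 1.0. 0: leaning 0.5 rad from upright towards the robot (the rack's -x), unlocked. 1.0: leaning 0.5 rad away from the robot (+x), locked. It moves lightly (under 2 N at the knob) and stays where it is left. It starts locked.
- lock_tip (a point): Centre of the black ball knob, 26 mm diameter, at the end of the lock lever's 10 mm steel rod. It swings in the rack's x-z plane about a hinge 80 mm away; the hinge lies along the rack's y, at x = 0, y = 142 mm in the rack's frame and 34 mm above the counter.
- cup: Lidded paper coffee cup, 114 mm tall, 85 mm wide. Bystander. Origin: centre of its underside.
- tape: Roll of black tape lying flat, 110 mm wide, 50 mm high. Bystander. Origin: centre of its underside.
- battery: Camera battery brick 70 x 100 x 45 mm lying flat. Bystander. Origin: centre of its underside.
Not all that is in view belongs to the job. Leave any yellow look-alike of the mount_c alone. What is shaped like the repair but red is not meant.

How it is judged:
On the way, in this order (a step that is already met when the one before it is completed fails the run):
1. the rack is unlocked: lever swung towards the robot (under 0.2 rad) (value of joint lock below 0.2 rad), for 0.2 s.
2. every mount stands home in a socket, good ones in the stock rack, tagged ones in the repair block, with the rack still unlocked (((distance between mount_a and rack_seat0 below 0.006 m and angle between mount_a's own z axis and vertical below 0.07 rad) or (distance between mount_a and rack_seat1 below 0.006 m and angle between mount_a's own z axis and vertical below 0.07 rad) or (distance between mount_a and rack_seat2 below 0.006 m and angle between mount_a's own z axis and vertical below 0.07 rad)) and ((distance between mount_b and rack_seat0 below 0.006 m and angle between mount_b's own z axis and vertical below 0.07 rad) or (distance between mount_b and rack_seat1 below 0.006 m and angle between mount_b's own z axis and vertical below 0.07 rad) or (distance between mount_b and rack_seat2 below 0.006 m and angle between mount_b's own z axis and vertical below 0.07 rad)) and ((distance between mount_c and rack_seat0 below 0.006 m and angle between mount_c's own z axis and vertical below 0.07 rad) or (distance between mount_c and rack_seat1 below 0.006 m and angle between mount_c's own z axis and vertical below 0.07 rad) or (distance between mount_c and rack_seat2 below 0.006 m and angle between mount_c's own z axis and vertical below 0.07 rad)) and ((distance between mount_d and repair_seat0 below 0.006 m and angle between mount_d's own z axis and vertical below 0.07 rad) or (distance between mount_d and repair_seat1 below 0.006 m and angle between mount_d's own z axis and vertical below 0.07 rad)) and ((distance between mount_e and repair_seat0 below 0.006 m and angle between mount_e's own z axis and vertical below 0.07 rad) or (distance between mount_e and repair_seat1 below 0.006 m and angle between mount_e's own z axis and vertical below 0.07 rad)) and value of joint lock below 0.3 rad), for 0.3 s.
3. the rack is locked: lever swung away from the robot (over 0.8 rad) (value of joint lock above 0.8 rad), for 0.2 s.
At the end, for the whole second after the job is handed in: Every mount present stands at rest in a socket of the right block (untagged: stock rack; tagged: repair block), its origin within 6 mm of the socket's rim centre and within 4 degrees of upright, and the lock lever is over 0.8 rad (locked) (((distance between mount_a and rack_seat0 below 0.006 m and angle between mount_a's own z axis and vertical below 0.07 rad) or (distance between mount_a and rack_seat1 below 0.006 m and angle between mount_a's own z axis and vertical below 0.07 rad) or (distance between mount_a and rack_seat2 below 0.006 m and angle between mount_a's own z axis and vertical below 0.07 rad)) and ((distance between mount_b and rack_seat0 below 0.006 m and angle between mount_b's own z axis and vertical below 0.07 rad) or (distance between mount_b and rack_seat1 below 0.006 m and angle between mount_b's own z axis and vertical below 0.07 rad) or (distance between mount_b and rack_seat2 below 0.006 m and angle between mount_b's own z axis and vertical below 0.07 rad)) and ((distance between mount_c and rack_seat0 below 0.006 m and angle between mount_c's own z axis and vertical below 0.07 rad) or (distance between mount_c and rack_seat1 below 0.006 m and angle between mount_c's own z axis and vertical below 0.07 rad) or (distance between mount_c and rack_seat2 below 0.006 m and angle between mount_c's own z axis and vertical below 0.07 rad)) and ((distance between mount_d and repair_seat0 below 0.006 m and angle between mount_d's own z axis and vertical below 0.07 rad) or (distance between mount_d and repair_seat1 below 0.006 m and angle between mount_d's own z axis and vertical below 0.07 rad)) and ((distance between mount_e and repair_seat0 below 0.006 m and angle between mount_e's own z axis and vertical below 0.07 rad) or (distance between mount_e and repair_seat1 below 0.006 m and angle between mount_e's own z axis and vertical below 0.07 rad)) and value of joint lock above 0.8 rad and linear speed of each of mount_a, mount_b, mount_c, mount_d, mount_e below 0.02 m/s); the robot touches nothing.
It fails at once if the cup is pushed more than 30 mm or tipped (distance of cup from where it was at the start of the episode above 0.03 m or angle between cup's own z axis and vertical above 0.35 rad).
It fails at once if the tape is pushed more than 30 mm or tipped (distance of tape from where it was at the start of the episode above 0.03 m or angle between tape's own z axis and vertical above 0.35 rad).
It fails at once if the battery is pushed more than 30 mm or tipped (distance of battery from where it was at the start of the episode above 0.03 m or angle between battery's own z axis and vertical above 0.35 rad).
Of mount_a, mount_b, mount_c, mount_d, mount_e only 3 to 5 are there at a start; the rules pass over those that are not, and their reading is None.
At some moment in a run one of mount_a, mount_b, mount_c, mount_d, mount_e may be knocked a few centimetres aside while the robot is not near it.
It also fails if it takes over 210 s, if anything falls off the work surface, if the arm or the gripper's body presses on something with over 40 N, if the wrist force passes 120 N, or if a joint passes its speed limit or range.

ROBOT

A 7-joint arm with a two-finger parallel gripper is mounted at the origin on the work surface. World frame = base frame: x ahead of the robot, y to its left, z up, the work surface at z = 0. Lengths are in m, angles in rad, forces in N, time in s.
With the tool pointing down it reaches from about 0.425 to 0.925 m from the base axis. Payload 6.8 kg.
Tool frame: the origin (TCP) lies at the very end of the fingers, on their centre line; the grasp point (between the pads) lies 19 mm behind it (bot.grasp_offset is the distance from the TCP to the grasp point, in m); z points along the fingers, y is the direction in which the jaws open and shut (so a half turn about z gives the same grasp; the last joint's range is limited). The gripper opens to 85 mm and grips with 20 to 120 N. Pads are 22 mm wide; open, the fingers measure 114 mm over their backs; the gripper's body (76 mm by 85 mm) begins 54 mm behind the grasp point. The pads swing forward as they close: fully open they stand 13 mm farther back than shut.
Start: joints at [1.098, 0.477, 0.022, 1.555, -0.011, 1.109, -0.083], TCP at [0.241, -0.631, 0.231] pointing down, gripper open.
Joint ranges: [-2.96, 2.96], [-0.34, 2.1], [-1.41, 1.46], [0.24, 2.44], [-1.37, 4.51], [0.17, 1.92], [-2.96, 2.96]. Speed limits (rad/s): [2.39, 2.39, 3.14, 3.14, 3.14, 3.14, 3.14].

INTERFACE

Orientations are given as a unit quaternion [w, x, y, z].
In Python, from station import monitor, cams, bot, finder gives the robot as it stands.
- The arm moves only by the tool jog_arm, never from a script. Its argument "plan" is a list of rows, each an object of numbers: "x", "y", "z": the shift along the tool's x, y, z as a fraction of full scale; "wx", "wy", "wz": the turn, a rotation vector about the tool's x, y, z as a fraction of full scale. A call has 1 to 12 rows; each row is the pose to reach, as a shift and turn from the pose measured when the call began, along the tool's axes at that moment, turning the shorter way round; what a row does not reach only later rows make up. Full scale, the value 1, is 20 cm for a shift and 180 degrees for a turn. A row lasts 1/12 s, in which the tool goes at most 41.7 mm and 7.16 degrees, less where a joint would pass 70% of its speed; a pose out of reach is approached as far as the arm can. A call with a number of a shift or a turn outside -1 to 1 is refused whole. A call with a gripper value outside its range is refused whole. "hand" is the opening, from -1 (shut) to 1 (fully open), set as the call begins (left out, the last holds). The fingers move at their own pace and stop on an object; "grip_force" is the grip in N (left out, the last holds). Time passes only in rows, so rows that repeat a pose let the fingers close. It gives the time, the measured TCP pose, the force and the opening at its end, in the units of the state.
- monitor.get_obs(): the state, without advancing time (a new reading comes with each control period).
- cams.read_camera(name): name is "scene" or "top" or "wrist"; returns the picture (384x512x3 uint8, red, green, blue); there is no depth.
- cams.get_calibration(name): a dict with "fx", "fy", "cx", "cy" (pixels), "extrinsics" (4x4, takes a point from world to camera coordinates). Camera axes: x right, y down, z forward; pixel columns grow to the right and rows downward; lengths in m; the calibration is good to about 2 mm. A picture is of the moment at which its call begins: read the wrist's pose just before it. get_calibration takes no time and is no camera call; for the wrist camera it gives the pose at the moment of the call.
- bot.hand_in(): hands the job in, once; it reports no verdict.
Trained networks look in the newest picture that a camera, given by its name, has taken for a name from the list of things; names that differ only in an ending like _2 or _b are one class to them, and where a whole thing is asked for, a point or a joint stands for the part that bears it (a point fixed in the world has none). Each returns a list of dicts, best first, with "confidence" (0 to 1); they miss things now and then, are a little off and sometimes report something else, mostly with a low value. They report only what shows in the picture. A call takes as long as a camera call. They do not tell look-alikes from the thing itself.
- finder.find_in(camera, target): "bbox" ([left, top, width, height] in pixels, round what is visible of it).
- finder.place_of(camera, target): "location" ([column, row] in pixels: a listed point, or the origin of a listed thing).
The state is a dict: "t": time; "q": joint angles; "joint_vel": joint speeds; "joint_torque": joint torques, N m; "eef_pos": TCP position; "tool_rot": TCP orientation; "contact_force": force on the tool from outside, world axes, zero at the start; "torque": the same for the moment, N m; "gripper_width": opening from 0.0 (shut) to 1.0 (fully open).
Only numpy, scipy, OpenCV 4.12 (cv2) and the standard library are available. Lean on these libraries where they do the work, as an engineer would, in place of code of your own. Each camera call takes 0.05 s, during which the arm holds its last target. There are 200 camera calls.

## Working session

There is one attempt and no reset: what is moved stays moved. The work goes in short steps, Python scripts to look and compute and a tool call to move; the robot and the scene stay as the last step left them, time stands still between calls to the robot, and variables do not carry over. Pictures are saved under pics/ and viewed, about 12 in all and at most 16, crops included, and the job is handed in when it is done.

Besides the shell and the picture viewer there is one more tool, called after "Call:" as name([rows], argument=value, ...), one row to a line, values as JSON. jog_arm: Moves the arm, as the interface text tells. Shift numbers are shares of 20 cm and turn numbers shares of 180 degrees, none past 1 either way. Its arguments: {"type":"object","properties":{"plan":{"type":"array","items":{"type":"object","properties":{"x":{"type":"number","minimum":-1,"maximum":1},"y":{"type":"number","minimum":-1,"maximum":1},"z":{"type":"number","minimum":-1,"maximum":1},"wx":{"type":"number","minimum":-1,"maximum":1},"wy":{"type":"number","minimum":-1,"maximum":1},"wz":{"type":"number","minimum":-1,"maximum":1}}}},"hand":{"type":"number"},"grip_force":{"type":"number"}},"required":["plan"]}

```bash
ls; mkdir -p pics; python3 - <<'E'
from station import monitor, cams, bot, finder
import cv2
o=monitor.get_obs(); print(o)
for c in ["scene","top"]:
    im=cams.read_camera(c); cv2.imwrite(f"pics/{c}0.png",cv2.resize(im[:,:,::-1],(800,600)))
    k=cams.get_calibration(c); print(c,k)
    for t in ["mount_a","mount_d","rack","repair","rack_seat0","repair_seat0","lock_tip","cup","tape","battery"]:
        try: print(c,t,[(d["confidence"].__round__(2),[round(float(v)) for v in d["location"]]) for d in finder.place_of(c,t)])
        except Exception as e: print(t,e)
E
```

```text
pics
{'t': 0.0, 'q': array([ 1.09792078,  0.477787  ,  0.0223473 ,  1.55645783, -0.0115171 ,
        1.10927964, -0.08310842]), 'joint_vel': array([-1.27844576e-03,  3.31356514e-03,  1.04044541e-04,  1.36631525e-03,
       -7.38263221e-04,  7.31650432e-05,  2.38127571e-03]), 'joint_torque': array([-1.00034072e-06, -5.96456122e+01,  1.60791814e+00, -2.81199878e+01,
        1.24719847e-02,  9.38360958e-03,  2.42095304e-06]), 'eef_pos': array([ 0.24057558, -0.63004234,  0.23033194]), 'tool_rot': array([-8.73803164e-04,  9.83413119e-01,  1.81377574e-01, -2.23147143e-04]), 'contact_force': array([-0.57863722, -0.16967465, -0.50673267]), 'torque': array([-0.02634763, -0.02719266,  0.03021874]), 'gripper_width': 0.9981117288593685}
scene {'fx': 400.7465684787628, 'fy': 400.7465684787628, 'cx': 260.8926828233632, 'cy': 200.0770185076207, 'extrinsics': array([[ 0.74165251,  0.67073198,  0.00837638, -0.37556586],
       [ 0.46861892, -0.50915326, -0.72191362, -0.21082887],
       [-0.47994569,  0.53933438, -0.69193248,  1.55520861],
       [ 0.        ,  0.        ,  0.        ,  1.        ]])
[... 1295 characters left out ...]
224]), (0.89, [238, 219]), (0.66, [156, 271]), (0.32, [195, 164]), (0.31, [294, 160])]
top mount_d [(0.94, [176, 229]), (0.92, [267, 222]), (0.91, [206, 222]), (0.91, [301, 224]), (0.89, [238, 219]), (0.66, [156, 271]), (0.32, [195, 164]), (0.31, [294, 160])]
top rack [(0.78, [278, 164]), (0.25, [207, 222])]
top repair [(0.72, [193, 164]), (0.59, [205, 118])]
top rack_seat0 [(0.7, [293, 161]), (0.68, [315, 157]), (0.63, [266, 157]), (0.6, [180, 160])]
top repair_seat0 [(0.97, [187, 110]), (0.75, [206, 156]), (0.74, [265, 158]), (0.58, [182, 157])]
top lock_tip [(0.56, [194, 162]), (0.37, [239, 141])]
top cup [(0.85, [124, 216])]
top tape []
top battery [(0.93, [377, 167]), (0.7, [300, 221])]
```

View pics/scene0.png

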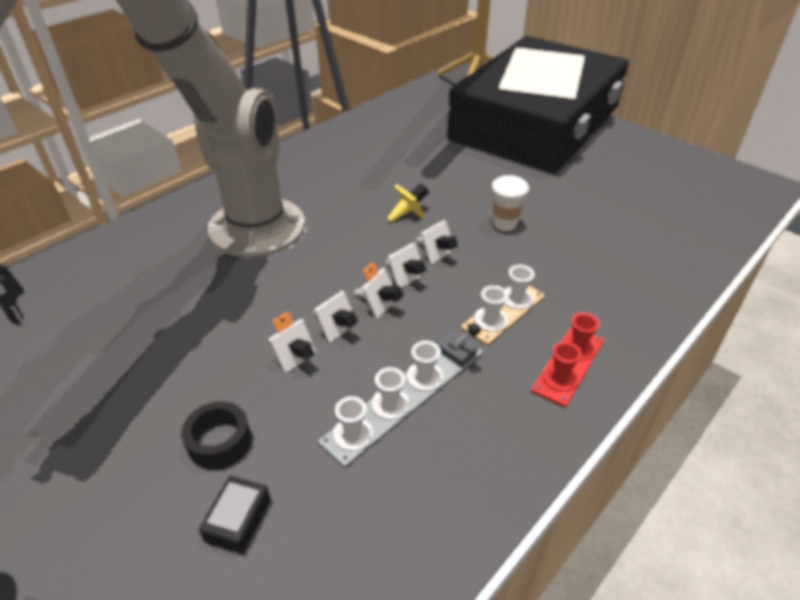

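View pics/top0.png

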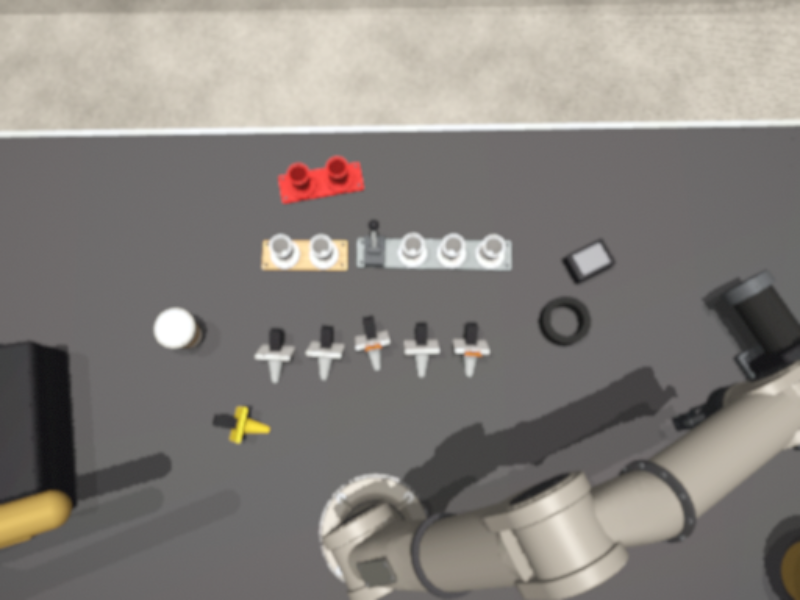

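Both pictures show the same layout. In the top picture (800 px) there are five mounts, at (275,352), (325,350), (372,342, tagged), (421,348) and (471,348, tagged). The yellow one at (240,425) is the look-alike. The grey rack sits at (433,254), with the lever knob at (373,225), locked. The wooden repair block is at (305,254). The red block at (320,180) isn't meant.

```bash
cat > h.py <<'E'
from station import monitor, cams, bot, finder
import numpy as np, cv2
from scipy.spatial.transform import Rotation as R
def ray(c,u,v,k=None):
    k=k or cams.get_calibration(c); E=k["extrinsics"]; Rm=E[:3,:3]; o=-Rm.T@E[:3,3]
    d=Rm.T@np.array([(u-k["cx"])/k["fx"],(v-k["cy"])/k["fy"],1]); return o,d
def at(c,u,v,z,k=None):
    o,d=ray(c,u,v,k); return o+d*(z-o[2])/d[2]
def proj(c,p,k=None):
    k=k or cams.get_calibration(c); q=k["extrinsics"]@np.append(p,1); return np.array([k["fx"]*q[0]/q[2]+k["cx"],k["fy"]*q[1]/q[2]+k["cy"]])
def tool(o=None):
    o=o or monitor.get_obs(); w,x,y,z=o["tool_rot"]; return np.array(o["eef_pos"]),R.from_quat([x,y,z,w])
def delta(p,rot):
    "jog numbers from the present pose to TCP p, rotation rot"
    p0,r0=tool(); return np.round(r0.inv().apply(np.array(p)-p0)/.2,3), np.round((r0.inv()*rot).as_rotvec()/np.pi,4)
def trot(yaw,pitch):
    "tool: y lateral; yaw = heading of mount z; pitch = forward lean of tool z from straight down (rad)"
    f=np.array([np.cos(yaw),np.sin(yaw),0]); up=np.array([0,0,1.])
    z=np.sin(pitch)*f-np.cos(pitch)*up; y=np.cross(up,f)*-1; x=np.cross(y,z)
    return R.from_matrix(np.c_[x,y,z])
E
python3 - <<'E'
from h import *
np.set_printoptions(precision=3,suppress=True)
s=512/800
print("tool",tool()[1].as_matrix())
for n,(u,v),z in [("s0",(493,245),.086),("s1",(454,247),.086),("s2",(414,244),.086),("r1",(282,244),.086),("r0",(322,245),.086),("knob",(373,225),.104)]:
    print(n,at("top",u*s,v*s,z))
for n,(u,v) in [("s0",(222,263)),("s1",(252,242)),("s2",(272,224)),("r0",(317,186)),("r1",(335,174))]: print("scene",n,at("scene",u,v,.086))
print("plate ends",[at("top",u*s,254*s,.012) for u in (357,512,262,348)])
for u,v in [(176,229),(206,222),(238,219),(267,222),(301,224)]: print("mount",at("top",u,v,.034))
for u,v in [(261,170),(242,188),(186,223),(211,201),(278,154)]: print("mount scene",at("scene",u,v,.034))
for a,b in [((275,378),(277,330)),((324,376),(327,327)),((376,366),(369,318)),((421,374),(420,323)),((470,374),(471,323))]:
    A=at("top",a[0]*s,a[1]*s,.007);B=at("top",b[0]*s,b[1]*s,.059); d=B-A; print("yaw",np.degrees(np.arctan2(d[1],d[0])),A,B)
E
```

```text
tool [[ 0.934  0.357  0.   ]
 [ 0.357 -0.934 -0.   ]
 [ 0.     0.    -1.   ]]
s0 [ 0.625 -0.276  0.086]
s1 [ 0.622 -0.188  0.086]
s2 [ 0.631 -0.097  0.086]
r1 [0.636 0.203 0.086]
r0 [0.632 0.112 0.086]
knob [ 0.671 -0.005  0.104]
scene s0 [ 0.625 -0.283  0.086]
scene s1 [ 0.634 -0.178  0.086]
scene s2 [ 0.63  -0.09   0.086]
scene r0 [0.628 0.129 0.086]
scene r1 [0.636 0.216 0.086]
plate ends [array([0.63 , 0.037, 0.012]), array([ 0.624, -0.332,  0.012]), array([0.634, 0.263, 0.012]), array([0.631, 0.058, 0.012])]
mount [0.383 0.223 0.034]
mount [0.406 0.117 0.034]
mount [0.415 0.003 0.034]
mount [ 0.402 -0.1    0.034]
mount [ 0.393 -0.221  0.034]
mount scene [0.403 0.115 0.034]
mount scene [0.419 0.002 0.034]
mount scene [ 0.405 -0.226  0.034]
mount scene [ 0.389 -0.11   0.034]
mount scene [0.387 0.225 0.034]
yaw -6.350703499556774 [0.34  0.227 0.007] [0.442 0.215 0.059]
yaw -6.301959027826157 [0.342 0.114 0.007] [0.447 0.103 0.059]
yaw 7.302989265320271 [ 0.363 -0.006  0.007] [0.466 0.008 0.059]
yaw 0.7190046363925103 [ 0.343 -0.109  0.007] [ 0.453 -0.107  0.059]
yaw -0.604574424621849 [ 0.341 -0.221  0.007] [ 0.451 -0.222  0.059]
```

```bash
cat > d.py <<'E'
import sys; from h import *
x,y,z,yaw,pitch=map(float,sys.argv[1:6]); print(*delta([x,y,z],trot(np.radians(yaw),np.radians(pitch))))
E
python3 d.py .725 -.005 .23 0 0
```

```text
[ 3.377 -2.059  0.007] [ 0.     -0.      0.1161]
```

Call:
jog_arm([
  {"x":0.17,"y":-0.1},
  {"x":0.34,"y":-0.2},
  {"x":0.51,"y":-0.31},
  {"x":0.68,"y":-0.41},
  {"x":0.85,"y":-0.52},
  {"x":1.0,"y":-0.61},
  {"x":1.0,"y":-0.61},
], hand=-1)

```text
invalid input at $.plan[0]: expected keys x, y, z, wx, wy, wz
```

Call:
jog_arm([
  {"x":0.17,"y":-0.1},
  {"x":0.34,"y":-0.2},
  {"x":0.51,"y":-0.31},
  {"x":0.68,"y":-0.41},
  {"x":0.85,"y":-0.52},
  {"x":1.0,"y":-0.61},
  {"x":1.0,"y":-0.61},
])

```text
invalid input at $.plan[0]: expected keys x, y, z, wx, wy, wz
```

Call:
jog_arm([
  {"x":0.17,"y":-0.1},
  {"x":0.34,"y":-0.2},
  {"x":0.51,"y":-0.31},
  {"x":0.68,"y":-0.41},
  {"x":0.85,"y":-0.52},
  {"x":1.0,"y":-0.61},
  {"x":1.0,"y":-0.61},
])

```text
invalid input at $.plan[0]: expected keys x, y, z, wx, wy, wz
```

```bash
python3 d.py .725 -.005 .23 0 0
```

```text
[ 3.377 -2.059  0.007] [ 0.     -0.      0.1161]
```

Call:
jog_arm([
  {"x":1,"y":-0.61,"z":0,"wx":0,"wy":0,"wz":0},
  {"x":1,"y":-0.61,"z":0,"wx":0,"wy":0,"wz":0},
  {"x":1,"y":-0.61,"z":0,"wx":0,"wy":0,"wz":0},
  {"x":1,"y":-0.61,"z":0,"wx":0,"wy":0,"wz":0},
  {"x":1,"y":-0.61,"z":0,"wx":0,"wy":0,"wz":0},
  {"x":1,"y":-0.61,"z":0,"wx":0,"wy":0,"wz":0},
], hand=-1)

```text
t: 1.6
eef_pos: [0.3875, -0.441, 0.2316]
tool_rot: [-0.0, 0.983, 0.184, 0.001]
contact_force: [0.6, 0.2, -0.4]
gripper_width: 0.144
```

Call:
jog_arm([
  {"x":1,"y":-0.61,"z":0,"wx":0,"wy":0,"wz":0},
  {"x":1,"y":-0.61,"z":0,"wx":0,"wy":0,"wz":0},
  {"x":1,"y":-0.61,"z":0,"wx":0,"wy":0,"wz":0},
  {"x":1,"y":-0.61,"z":0,"wx":0,"wy":0,"wz":0},
  {"x":1,"y":-0.61,"z":0,"wx":0,"wy":0,"wz":0},
  {"x":1,"y":-0.61,"z":0,"wx":0,"wy":0,"wz":0},
])

```text
t: 2.1
eef_pos: [0.5321, -0.2512, 0.2324]
tool_rot: [-0.001, 0.983, 0.185, 0.002]
contact_force: [0.1, 0.5, -0.5]
gripper_width: -0.002
```

Call:
jog_arm([
  {"x":1,"y":-0.61,"z":0,"wx":0,"wy":0,"wz":0},
  {"x":1,"y":-0.61,"z":0,"wx":0,"wy":0,"wz":0},
  {"x":1,"y":-0.61,"z":0,"wx":0,"wy":0,"wz":0},
  {"x":1,"y":-0.61,"z":0,"wx":0,"wy":0,"wz":0},
  {"x":1,"y":-0.61,"z":0,"wx":0,"wy":0,"wz":0},
  {"x":1,"y":-0.61,"z":0,"wx":0,"wy":0,"wz":0},
])

```text
t: 2.6
eef_pos: [0.6758, -0.0604, 0.2333]
tool_rot: [-0.002, 0.982, 0.187, 0.002]
contact_force: [0.2, 0.0, -0.0]
gripper_width: 0.001
```

```bash
python3 d.py .725 -.005 .23 0 0
```

```text
[ 0.33  -0.168  0.019] [-0.001  -0.0015  0.1195]
```

Call:
jog_arm([
  {"x":0.33,"y":-0.168,"z":0.02,"wx":-0.001,"wy":-0.0015,"wz":0.1195},
  {"x":0.33,"y":-0.168,"z":0.02,"wx":-0.001,"wy":-0.0015,"wz":0.1195},
  {"x":0.33,"y":-0.168,"z":0.02,"wx":-0.001,"wy":-0.0015,"wz":0.1195},
  {"x":0.33,"y":-0.168,"z":0.02,"wx":-0.001,"wy":-0.0015,"wz":0.1195},
  {"x":0.33,"y":-0.168,"z":0.02,"wx":-0.001,"wy":-0.0015,"wz":0.1195},
])

```text
t: 3.02
eef_pos: [0.7247, -0.0052, 0.2294]
tool_rot: [0.001, 1.0, 0.002, -0.0]
contact_force: [0.4, 0.0, -0.5]
gripper_width: 0.001
```

```bash
python3 d.py .725 -.005 .08 0 0; python3 - <<'E'
from h import *
np.set_printoptions(precision=3,suppress=True)
k=cams.get_calibration("wrist"); im=cams.read_camera("wrist"); cv2.imwrite("pics/w1.png",im[:,:,::-1])
p,r=tool(); E=k["extrinsics"]; o=-E[:3,:3].T@E[:3,3]
print("cam in tool",r.inv().apply(o-p),r.inv().apply(E[2,:3]),k["fx"])
for t,z in [("lock_tip",.104),("rack_seat0",.086),("repair_seat0",.086)]:
    for d in finder.place_of("wrist",t): print(t,round(d["confidence"],2),np.round(d["location"]),at("wrist",*d["location"],z,k))
E
```

```text
[ 0.002 -0.002  0.747] [0.0004 0.0002 0.0012]
cam in tool [ 0.075  0.    -0.143] [-0.294 -0.     0.956] 344.16446421524915
lock_tip 0.55 [254. 240.] [ 0.672 -0.006  0.104]
rack_seat0 0.62 [445. 279.] [ 0.624 -0.187  0.086]
rack_seat0 0.55 [348. 271.] [ 0.632 -0.094  0.086]
repair_seat0 0.9 [125. 270.] [0.632 0.116 0.086]
repair_seat0 0.9 [ 24. 268.] [0.635 0.209 0.086]
repair_seat0 0.8 [28. 70.] [0.81  0.172 0.086]
repair_seat0 0.73 [142.  51.] [0.824 0.082 0.086]
```

View pics/w1.png

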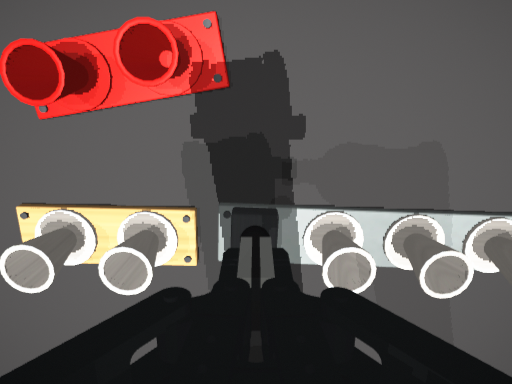

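Call:
jog_arm([
  {"x":0,"y":0,"z":0.2,"wx":0,"wy":0,"wz":0},
  {"x":0,"y":0,"z":0.4,"wx":0,"wy":0,"wz":0},
  {"x":0,"y":0,"z":0.6,"wx":0,"wy":0,"wz":0},
  {"x":0,"y":0,"z":0.73,"wx":0,"wy":0,"wz":0},
  {"x":0,"y":0,"z":0.73,"wx":0,"wy":0,"wz":0},
  {"x":-0.1,"y":0,"z":0.73,"wx":0,"wy":0,"wz":0},
  {"x":-0.2,"y":0,"z":0.73,"wx":0,"wy":0,"wz":0},
  {"x":-0.3,"y":0,"z":0.73,"wx":0,"wy":0,"wz":0},
  {"x":-0.36,"y":0,"z":0.73,"wx":0,"wy":0,"wz":0},
  {"x":-0.42,"y":0,"z":0.73,"wx":0,"wy":0,"wz":0},
  {"x":-0.45,"y":0,"z":0.73,"wx":0,"wy":0,"wz":0},
  {"x":-0.48,"y":0,"z":0.73,"wx":0,"wy":0,"wz":0},
])

```text
t: 4.22
eef_pos: [0.6295, -0.0075, 0.0863]
tool_rot: [0.0, 1.0, -0.0, 0.002]
contact_force: [1.8, -0.1, -0.8]
gripper_width: -0.005
```

Call:
jog_arm([
  {"x":-0.02,"y":0,"z":0,"wx":0,"wy":0,"wz":0},
  {"x":-0.04,"y":0,"z":0,"wx":0,"wy":0,"wz":0},
  {"x":-0.05,"y":0,"z":0,"wx":0,"wy":0,"wz":0},
  {"x":-0.05,"y":0,"z":0,"wx":0,"wy":0,"wz":0},
])

```text
t: 4.55
eef_pos: [0.621, -0.0078, 0.0871]
tool_rot: [0.0, 1.0, -0.001, 0.003]
contact_force: [3.2, -0.8, 1.4]
gripper_width: -0.001
```

Call:
jog_arm([
  {"x":-0.02,"y":0,"z":0.02,"wx":0,"wy":0,"wz":0},
  {"x":-0.04,"y":0,"z":0.02,"wx":0,"wy":0,"wz":0},
  {"x":-0.06,"y":0,"z":0.02,"wx":0,"wy":0,"wz":0},
  {"x":-0.06,"y":0,"z":0.02,"wx":0,"wy":0,"wz":0},
])

```text
t: 4.88
eef_pos: [0.6205, -0.0077, 0.0861]
tool_rot: [-0.001, 1.0, -0.001, 0.016]
contact_force: [29.6, -1.7, -13.0]
gripper_width: -0.0
```

Call:
jog_arm([
  {"x":0.05,"y":0,"z":0,"wx":0,"wy":0,"wz":0},
  {"x":0.05,"y":0,"z":-0.2,"wx":0,"wy":0,"wz":0},
  {"x":0,"y":0,"z":-0.4,"wx":0,"wy":0,"wz":0},
  {"x":-0.2,"y":0,"z":-0.6,"wx":0,"wy":0,"wz":0},
  {"x":-0.4,"y":0,"z":-0.8,"wx":0,"wy":0,"wz":0},
  {"x":-0.6,"y":0,"z":-1,"wx":0,"wy":0,"wz":0},
  {"x":-0.8,"y":0,"z":-1,"wx":0,"wy":0,"wz":0},
  {"x":-0.9,"y":0,"z":-1,"wx":0,"wy":0,"wz":0},
  {"x":-0.9,"y":0,"z":-1,"wx":0,"wy":0,"wz":0},
], hand=1)

```text
t: 5.63
eef_pos: [0.4297, -0.0077, 0.2812]
tool_rot: [-0.0, 1.0, -0.001, 0.015]
contact_force: [-0.5, 0.1, -0.2]
gripper_width: 0.997
```

```bash
python3 - <<'E'
from h import *
np.set_printoptions(precision=3,suppress=True)
k=cams.get_calibration("wrist"); im=cams.read_camera("wrist"); cv2.imwrite("pics/w2.png",im[:,:,::-1])
for t,z in [("lock_tip",.104),("rack_seat0",.086),("repair_seat0",.086),("mount_a",.034)]:
    for d in finder.place_of("wrist",t): print(t,round(d["confidence"],2),np.round(d["location"]),at("wrist",*d["location"],z,k))
E
```

```text
rack_seat0 0.73 [342. 182.] [ 0.415 -0.097  0.086]
mount_a 0.96 [438. 183.] [ 0.4   -0.223  0.034]
mount_a 0.88 [249. 169.] [ 0.418 -0.001  0.034]
mount_a 0.85 [ 63. 187.] [0.396 0.219 0.034]
mount_a 0.65 [156. 187.] [0.396 0.109 0.034]
mount_a 0.63 [341. 182.] [ 0.402 -0.11   0.034]
mount_a 0.59 [ 18. 307.] [0.235 0.302 0.034]
```

View pics/w2.png

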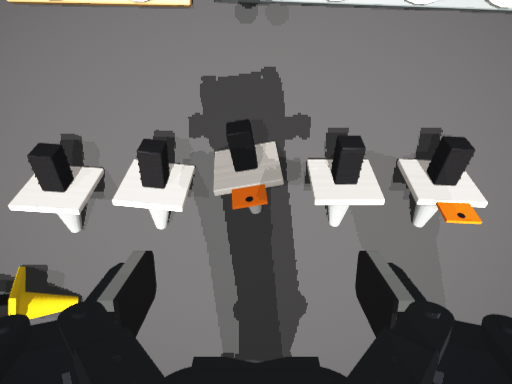

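The lever ended against its stop (29 N). In the wrist view, the white mounts are at about (55,185), (155,180), (248,165, tagged), (343,178) and (440,180, tagged at (460,212)). The yellow decoy is at (45,295). I'll take the middle tagged one first.

```bash
cat > g.py <<'E'
# grasp plan: origin x y, yaw deg, pitch deg -> jog to pregrasp, then approach distance
import sys; from h import *
x,y,yaw,pitch=map(float,sys.argv[1:5]); ya=np.radians(yaw); e=np.radians(25)
f=np.array([np.cos(ya),np.sin(ya),0]); r=trot(ya,np.radians(pitch)); tz=r.as_matrix()[:,2]
g=np.array([x,y,.0344])+.036*(np.cos(e)*f+[0,0,np.sin(e)])
tcp=g+tz*(.019+.004); pre=tcp-tz*.1
print("tcp",tcp.round(4),"pre",pre.round(4)); print("pre",*delta(pre,r)); print("grasp",*delta(tcp,r))
E
python3 g.py .418 -.001 7 -20
```

```text
tcp [0.4426 0.002  0.028 ] pre [0.4765 0.0062 0.122 ]
pre [ 0.184 -0.068  0.797] [-0.0066 -0.1207 -0.039 ]
grasp [-0.    -0.046  1.261] [-0.0066 -0.1207 -0.039 ]
```

Call:
jog_arm([
  {"x":0.184,"y":-0.068,"z":0.3,"wx":-0.0066,"wy":-0.1207,"wz":-0.039},
  {"x":0.184,"y":-0.068,"z":0.4,"wx":-0.0066,"wy":-0.1207,"wz":-0.039},
  {"x":0.184,"y":-0.068,"z":0.6,"wx":-0.0066,"wy":-0.1207,"wz":-0.039},
  {"x":0.184,"y":-0.068,"z":0.797,"wx":-0.0066,"wy":-0.1207,"wz":-0.039},
  {"x":0.184,"y":-0.068,"z":0.797,"wx":-0.0066,"wy":-0.1207,"wz":-0.039},
  {"x":0.184,"y":-0.068,"z":0.797,"wx":-0.0066,"wy":-0.1207,"wz":-0.039},
])

```text
t: 6.38
eef_pos: [0.475, 0.0062, 0.1186]
tool_rot: [0.01, 0.982, 0.06, -0.177]
contact_force: [0.1, 0.0, 0.7]
gripper_width: 1.0
```

```bash
python3 g.py .418 -.001 7 -20; python3 - <<'E'
from h import *
np.set_printoptions(precision=3,suppress=True)
print(monitor.get_obs()["q"])
k=cams.get_calibration("wrist"); im=cams.read_camera("wrist"); cv2.imwrite("pics/w3.png",im[:,:,::-1])
for d in finder.place_of("wrist","mount_d"): print(round(d["confidence"],2),np.round(d["location"]),at("wrist",*d["location"],.034,k))
E
```

```text
tcp [0.4426 0.002  0.028 ] pre [0.4765 0.0062 0.122 ]
pre [ 0.001  0.001 -0.019] [-0.0003  0.0025  0.0001]
grasp [0.005 0.002 0.481] [-0.0003  0.0025  0.0001]
[ 0.004  0.501 -0.187  1.868  0.077  1.139 -1.67 ]
0.97 [112. 229.] [0.395 0.107 0.034]
0.84 [387. 250.] [ 0.398 -0.112  0.034]
0.56 [251. 220.] [0.418 0.002 0.034]
```

View pics/w3.png

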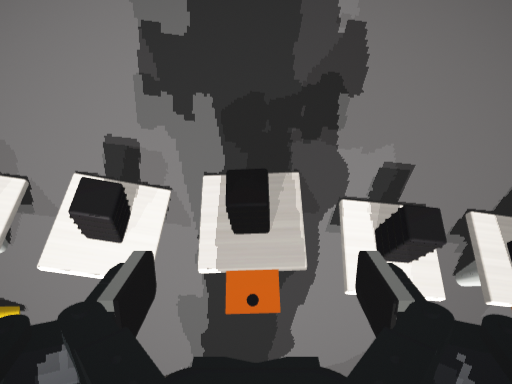

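The tagged mount is centred, with its grip at (248,200), its tag at (252,292), and its yaw lined up with the jaws. Grasping it now.

Call:
jog_arm([
  {"x":0.005,"y":0.002,"z":0.15,"wx":0,"wy":0.0025,"wz":0},
  {"x":0.005,"y":0.002,"z":0.3,"wx":0,"wy":0.0025,"wz":0},
  {"x":0.005,"y":0.002,"z":0.42,"wx":0,"wy":0.0025,"wz":0},
  {"x":0.005,"y":0.002,"z":0.47,"wx":0,"wy":0.0025,"wz":0},
  {"x":0.005,"y":0.002,"z":0.47,"wx":0,"wy":0.0025,"wz":0},
])

```text
t: 6.9
eef_pos: [0.4459, 0.0016, 0.0355]
tool_rot: [0.01, 0.984, 0.06, -0.168]
contact_force: [-0.2, -0.6, 0.6]
gripper_width: 1.002
```

Call:
jog_arm([
  {"x":0,"y":0,"z":0,"wx":0,"wy":0,"wz":0},
  {"x":0,"y":0,"z":0,"wx":0,"wy":0,"wz":0},
  {"x":0,"y":0,"z":0,"wx":0,"wy":0,"wz":0},
  {"x":0,"y":0,"z":0,"wx":0,"wy":0,"wz":0},
  {"x":0,"y":0,"z":0,"wx":0,"wy":0,"wz":0},
  {"x":0,"y":0,"z":0,"wx":0,"wy":0,"wz":0},
  {"x":0,"y":0,"z":0,"wx":0,"wy":0,"wz":0},
  {"x":0,"y":0,"z":0,"wx":0,"wy":0,"wz":0},
  {"x":0,"y":0,"z":0,"wx":0,"wy":0,"wz":0},
], hand=-1, grip_force=70)

```text
t: 7.65
eef_pos: [0.4471, 0.002, 0.0363]
tool_rot: [0.01, 0.984, 0.06, -0.167]
contact_force: [1.1, 1.0, 7.3]
gripper_width: 0.295
```

```bash
cat > s.py <<'E'
# carry plan: grasp tcp (4 nums: x y z at grasp), origin x y, yaw, tool pitch at grasp | seat x y, yaw at seat, height above home
import sys; from h import *
gx,gy,gz,ox,oy,yaw,pitch,sx,sy,syaw,h=map(float,sys.argv[1:12])
ya=np.radians(yaw); e=np.radians(25); f=np.array([np.cos(ya),np.sin(ya),0]); up=np.array([0,0,1.])
mz=np.cos(e)*f+np.sin(e)*up; my=np.cross(up,f)*-1; Rm=np.c_[np.cross(my,mz),my,mz]  # mount frame
rg=trot(ya,np.radians(pitch)); off=Rm.T@(np.array([gx,gy,gz])-[ox,oy,.0344]) # tcp in mount frame
sa=np.radians(syaw); fs=np.array([np.cos(sa),np.sin(sa),0]); y2=np.cross(up,fs)*-1; R2=np.c_[np.cross(y2,up),y2,up]
tcp=np.array([sx,sy,.086+h])+R2@off; r=R.from_matrix(R2@Rm.T@rg.as_matrix())
print("off",off.round(4),"tcp",tcp.round(4)); print(*delta(tcp,r)); 
E
python3 s.py .4426 .002 .030 .418 -.001 7 -20 .632 .116 7 .12; python3 -c "
from h import *;print(tool()[0].round(4))"
```

```text
off [-0.0145  0.      0.0206] tcp [0.6464 0.1177 0.2266]
[ 0.685 -0.454 -1.248] [ 2.000e-04  3.572e-01 -4.000e-04]
[0.4471 0.002  0.0363]
```

Call:
jog_arm([
  {"x":0,"y":0,"z":-0.15,"wx":0,"wy":0,"wz":0},
  {"x":0,"y":0,"z":-0.35,"wx":0,"wy":0,"wz":0},
  {"x":0,"y":0,"z":-0.55,"wx":0,"wy":0,"wz":0},
  {"x":0,"y":0,"z":-0.75,"wx":0,"wy":0.04,"wz":0},
  {"x":0.05,"y":-0.1,"z":-0.95,"wx":0,"wy":0.08,"wz":0},
  {"x":0.1,"y":-0.2,"z":-1,"wx":0,"wy":0.12,"wz":0},
  {"x":0.2,"y":-0.3,"z":-1,"wx":0,"wy":0.16,"wz":0},
  {"x":0.3,"y":-0.4,"z":-1,"wx":0,"wy":0.2,"wz":0},
  {"x":0.3,"y":-0.454,"z":-1,"wx":0,"wy":0.24,"wz":0},
  {"x":0.3,"y":-0.454,"z":-1,"wx":0,"wy":0.28,"wz":0},
  {"x":0.3,"y":-0.454,"z":-1,"wx":0,"wy":0.32,"wz":0},
  {"x":0.3,"y":-0.454,"z":-1,"wx":0,"wy":0.357,"wz":0},
])

```text
t: 8.65
eef_pos: [0.5616, 0.0971, 0.2072]
tool_rot: [-0.0, 0.954, 0.052, 0.296]
contact_force: [1.5, -1.0, -3.5]
gripper_width: 0.291
```

```bash
python3 s.py .4471 .002 .0363 .418 -.001 7 -19.2 .632 .116 7 .12;python3 s.py .4471 .002 .0363 .418 -.001 7 -19.2 .632 .116 7 .0; python3 - <<'E'
from h import *
print(monitor.get_obs()["q"].round(2))
im=cams.read_camera("scene"); cv2.imwrite("pics/s4.png",cv2.resize(im[90:290,140:400,::-1],(780,600)))
E
```

```text
off [-0.0106  0.0006  0.0273] tcp [0.6426 0.1167 0.2333]
[ 0.415 -0.053  0.125] [0.012  0.0632 0.0009]
off [-0.0106  0.0006  0.0273] tcp [0.6426 0.1167 0.1133]
[ 0.076 -0.071  0.619] [0.012  0.0632 0.0009]
[-0.44  0.11  0.05  2.29  0.84  0.24 -2.62]
```

View pics/s4.png

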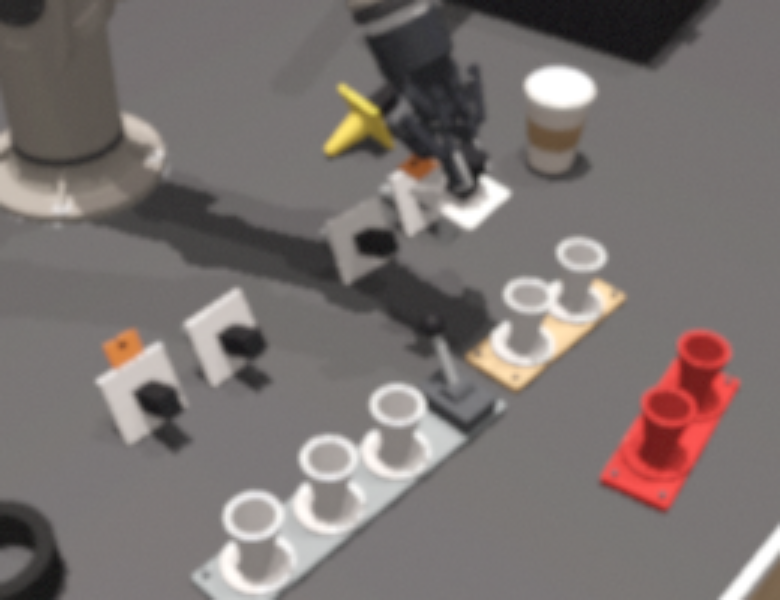

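```bash
python3 s.py .4471 .002 .0363 .418 -.001 7 -19.2 .632 .116 10 .1
```

```text
off [-0.0106  0.0006  0.0273] tcp [0.6426 0.1173 0.2133]
[ 0.357 -0.053  0.209] [ 0.0228  0.0625 -0.0113]
```

Call:
jog_arm([
  {"x":0.15,"y":-0.02,"z":0,"wx":0.006,"wy":0.015,"wz":-0.003},
  {"x":0.25,"y":-0.03,"z":0.05,"wx":0.012,"wy":0.03,"wz":-0.006},
  {"x":0.357,"y":-0.053,"z":0.15,"wx":0.0228,"wy":0.0625,"wz":-0.0113},
  {"x":0.357,"y":-0.053,"z":0.209,"wx":0.0228,"wy":0.0625,"wz":-0.0113},
  {"x":0.357,"y":-0.053,"z":0.209,"wx":0.0228,"wy":0.0625,"wz":-0.0113},
  {"x":0.357,"y":-0.053,"z":0.209,"wx":0.0228,"wy":0.0625,"wz":-0.0113},
])

```text
t: 9.2
eef_pos: [0.6515, 0.1099, 0.2429]
tool_rot: [-0.033, 0.927, 0.083, 0.364]
contact_force: [0.5, -1.7, -4.1]
gripper_width: 0.293
```

```bash
python3 s.py .4471 .002 .0363 .418 -.001 7 -19.2 .632 .116 10 .1;python3 s.py .4471 .002 .0363 .418 -.001 7 -19.2 .632 .116 10 .0; python3 - <<'E'
from h import *
print(monitor.get_obs()["q"].round(2))
im=cams.read_camera("wrist"); cv2.imwrite("pics/w5.png",im[:,:,::-1])
k=cams.get_calibration("wrist")
for d in finder.place_of("wrist","repair_seat0"): print(round(d["confidence"],2),np.round(d["location"]),at("wrist",*d["location"],.086,k).round(3))
E
```

```text
off [-0.0106  0.0006  0.0273] tcp [0.6426 0.1173 0.2133]
[-0.128 -0.044  0.083] [-0.0011  0.0165  0.0005]
off [-0.0106  0.0006  0.0273] tcp [0.6426 0.1173 0.1133]
[-0.468 -0.043  0.45 ] [-0.0011  0.0165  0.0005]
[ 0.05  0.22 -0.4   2.15  1.33  0.17 -2.95]
0.76 [138. 300.] [0.633 0.21  0.086]
0.67 [226. 147.] [0.801 0.168 0.086]
```

View pics/w5.png

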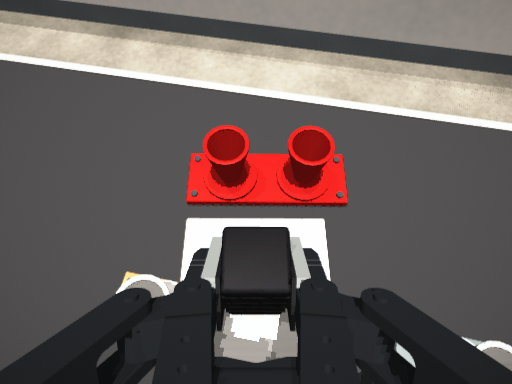

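The forward-tilted tool drives the wrist to its limits: q6 is 0.17 and q7 is -2.95. I'll lay this mount back down. Then I'll regrasp with the tool flipped and leaning further back, so the insertion tilt comes out smaller.

```bash
python3 d.py .56 .06 .25 8 10; python3 d.py .50 .02 .18 7 -10
```

```text
[-0.325  0.172 -0.359] [-0.006  -0.1812  0.0112]
[-0.806  0.316 -0.326] [-0.0057 -0.2923  0.0178]
```

Call:
jog_arm([
  {"x":-0.1,"y":0.05,"z":-0.1,"wx":-0.001,"wy":-0.036,"wz":0.002},
  {"x":-0.2,"y":0.1,"z":-0.2,"wx":-0.003,"wy":-0.072,"wz":0.005},
  {"x":-0.25,"y":0.14,"z":-0.3,"wx":-0.004,"wy":-0.108,"wz":0.008},
  {"x":-0.325,"y":0.172,"z":-0.359,"wx":-0.006,"wy":-0.145,"wz":0.01},
  {"x":-0.325,"y":0.172,"z":-0.359,"wx":-0.006,"wy":-0.181,"wz":0.011},
  {"x":-0.5,"y":0.22,"z":-0.35,"wx":-0.006,"wy":-0.22,"wz":0.014},
  {"x":-0.65,"y":0.27,"z":-0.335,"wx":-0.006,"wy":-0.255,"wz":0.016},
  {"x":-0.806,"y":0.316,"z":-0.326,"wx":-0.0057,"wy":-0.2923,"wz":0.0178},
  {"x":-0.806,"y":0.316,"z":-0.326,"wx":-0.0057,"wy":-0.2923,"wz":0.0178},
  {"x":-0.806,"y":0.316,"z":-0.326,"wx":-0.0057,"wy":-0.2923,"wz":0.0178},
])

```text
t: 10.13
eef_pos: [0.4968, 0.02, 0.1794]
tool_rot: [0.005, 0.996, 0.062, -0.069]
contact_force: [1.5, 0.7, -2.8]
gripper_width: 0.289
```

```bash
python3 d.py .4471 .002 .038 7 -19.2;  python3 d.py .475 .005 .12 7 -19.2; python3 -c "
from h import *
print(monitor.get_obs()['q'].round(2))"
```

```text
[-0.158  0.058  0.736] [ 0.0004 -0.0626  0.0009]
[-0.076  0.061  0.31 ] [ 0.0004 -0.0626  0.0009]
[ 0.39  0.41 -0.69  1.89  0.26  1.08 -1.86]
```

Call:
jog_arm([
  {"x":-0.076,"y":0.061,"z":0.15,"wx":0,"wy":-0.035,"wz":0},
  {"x":-0.076,"y":0.061,"z":0.31,"wx":0,"wy":-0.0626,"wz":0},
  {"x":-0.1,"y":0.061,"z":0.45,"wx":0,"wy":-0.0626,"wz":0},
  {"x":-0.13,"y":0.06,"z":0.6,"wx":0,"wy":-0.0626,"wz":0},
  {"x":-0.158,"y":0.058,"z":0.7,"wx":0,"wy":-0.0626,"wz":0},
  {"x":-0.158,"y":0.058,"z":0.736,"wx":0,"wy":-0.0626,"wz":0},
  {"x":-0.158,"y":0.058,"z":0.736,"wx":0,"wy":-0.0626,"wz":0},
  {"x":-0.158,"y":0.058,"z":0.736,"wx":0,"wy":-0.0626,"wz":0},
])

```text
t: 10.8
eef_pos: [0.4476, 0.0031, 0.0384]
tool_rot: [0.01, 0.984, 0.063, -0.166]
contact_force: [1.0, 0.7, -2.9]
gripper_width: 0.29
```

Call:
jog_arm([
  {"x":0,"y":0,"z":0,"wx":0,"wy":0,"wz":0},
  {"x":0,"y":0,"z":0,"wx":0,"wy":0,"wz":0},
  {"x":0,"y":0,"z":0,"wx":0,"wy":0,"wz":0},
  {"x":0,"y":0,"z":0,"wx":0,"wy":0,"wz":0},
  {"x":0,"y":0,"z":-0.2,"wx":0,"wy":0,"wz":0},
  {"x":0,"y":0,"z":-0.4,"wx":0,"wy":0,"wz":0},
  {"x":0,"y":0,"z":-0.6,"wx":0,"wy":0,"wz":0},
  {"x":0,"y":0,"z":-0.8,"wx":0,"wy":0,"wz":0},
  {"x":0,"y":0,"z":-1,"wx":0,"wy":0,"wz":0},
  {"x":0,"y":0,"z":-1,"wx":0,"wy":0,"wz":0},
], hand=1)

```text
t: 11.63
eef_pos: [0.5182, 0.0129, 0.2346]
tool_rot: [0.01, 0.985, 0.062, -0.16]
contact_force: [1.1, 0.1, 0.3]
gripper_width: 0.994
```

```bash
python3 -c "
from h import *
print(monitor.get_obs()['q'].round(2))
im=cams.read_camera('top'); cv2.imwrite('pics/t6.png',cv2.resize(im[120:290,120:340,::-1],(776,600)))
for d in finder.place_of('top','mount_d'): print(round(d['confidence'],2),np.round(d['location']),at('top',*d['location'],.034).round(3))
"; python3 d.py .50 -.05 .24 0 -20
```

```text
[ 0.35  0.48 -0.67  1.67  0.24  1.41 -1.83]
0.79 [240. 222.] [ 0.403 -0.006  0.034]
0.65 [178. 227.] [0.39  0.217 0.034]
0.64 [207. 225.] [0.396 0.114 0.034]
0.64 [152. 272.] [0.232 0.304 0.034]
0.49 [302. 218.] [ 0.413 -0.226  0.034]
[-0.12   0.297 -0.017] [ 0.0135 -0.0059  0.038 ]
```

View pics/t6.png

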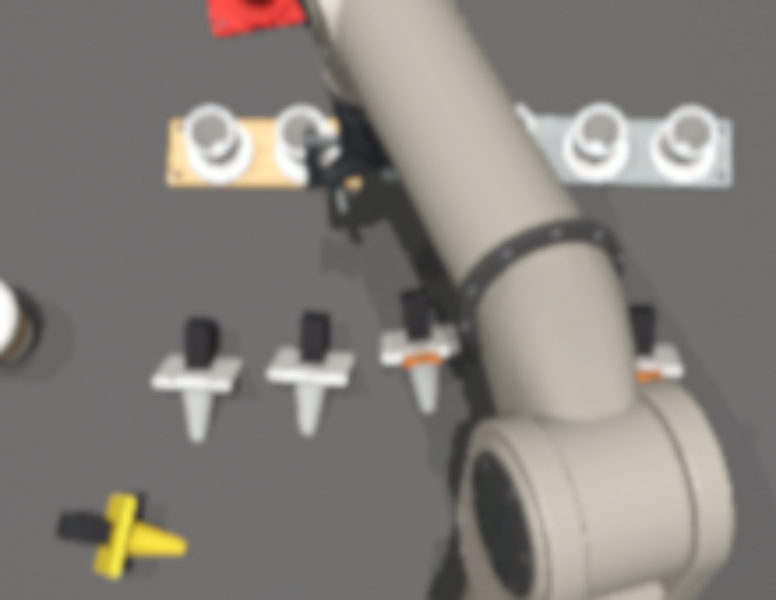

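```bash
python3 - <<'E'
s=open('h.py').read().replace("return R.from_matrix(np.c_[x,y,z])","return R.from_matrix(np.c_[-x,-y,z])").replace('"tool: y','"tool (flipped, camera robot-side): y')
open('h.py','w').write(s)
E
```

Call:
jog_arm([
  {"x":0,"y":0,"z":0,"wx":0,"wy":0,"wz":-0.47},
  {"x":0,"y":0,"z":0,"wx":0,"wy":0,"wz":-0.47},
  {"x":0,"y":0,"z":0,"wx":0,"wy":0,"wz":-0.47},
  {"x":0,"y":0,"z":0,"wx":0,"wy":0,"wz":-0.47},
  {"x":0,"y":0,"z":0,"wx":0,"wy":0,"wz":-0.47},
  {"x":0,"y":0,"z":0,"wx":0,"wy":0,"wz":-0.47},
  {"x":0,"y":0,"z":0,"wx":0,"wy":0,"wz":-0.47},
  {"x":0,"y":0,"z":0,"wx":0,"wy":0,"wz":-0.47},
  {"x":0,"y":0,"z":0,"wx":0,"wy":0,"wz":-0.47},
  {"x":0,"y":0,"z":0,"wx":0,"wy":0,"wz":-0.47},
  {"x":0,"y":0,"z":0,"wx":0,"wy":0,"wz":-0.47},
  {"x":0,"y":0,"z":0,"wx":0,"wy":0,"wz":-0.47},
])

```text
t: 12.73
eef_pos: [0.5127, 0.0112, 0.2275]
tool_rot: [-0.104, 0.684, 0.711, -0.129]
contact_force: [-0.1, -0.1, -0.8]
gripper_width: 0.998
```

Call:
jog_arm([
  {"x":0,"y":0,"z":0,"wx":0,"wy":0,"wz":-0.47},
  {"x":0,"y":0,"z":0,"wx":0,"wy":0,"wz":-0.47},
  {"x":0,"y":0,"z":0,"wx":0,"wy":0,"wz":-0.47},
  {"x":0,"y":0,"z":0,"wx":0,"wy":0,"wz":-0.47},
  {"x":0,"y":0,"z":0,"wx":0,"wy":0,"wz":-0.47},
  {"x":0,"y":0,"z":0,"wx":0,"wy":0,"wz":-0.47},
  {"x":0,"y":0,"z":0,"wx":0,"wy":0,"wz":-0.47},
  {"x":0,"y":0,"z":0,"wx":0,"wy":0,"wz":-0.47},
  {"x":0,"y":0,"z":0,"wx":0,"wy":0,"wz":-0.47},
  {"x":0,"y":0,"z":0,"wx":0,"wy":0,"wz":-0.47},
  {"x":0,"y":0,"z":0,"wx":0,"wy":0,"wz":-0.47},
  {"x":0,"y":0,"z":0,"wx":0,"wy":0,"wz":-0.47},
])

```text
t: 13.73
eef_pos: [0.5116, 0.0108, 0.226]
tool_rot: [-0.165, 0.024, 0.986, -0.025]
contact_force: [-0.1, -0.4, -0.0]
gripper_width: 0.998
```

```bash
python3 -c "
from h import *
print(monitor.get_obs()['q'].round(2))"; python3 g.py .418 -.001 7 -38; python3 g.py .418 -.001 7 -20
```

```text
[ 0.71  0.81 -1.35  1.66  0.61  1.62  0.77]
tcp [0.4363 0.0013 0.0315] pre [0.4974 0.0088 0.1103]
pre [-0.122  0.02   0.569] [ 0.0084  0.1039 -0.0539]
grasp [ 0.037 -0.006  1.043] [ 0.0084  0.1039 -0.0539]
tcp [0.4426 0.002  0.028 ] pre [0.4765 0.0062 0.122 ]
pre [-0.005  0.     0.549] [-0.0001  0.0042 -0.0544]
grasp [ 0.002 -0.     1.049] [-0.0001  0.0042 -0.0544]
```

The redundancy is drifting: q3 is at -1.35, close to its limit. I'll fit the arm's kinematics from the logged poses so I can predict joint positions before each move.

```bash
cat > fit.py <<'E'
from h import *; from itertools import product; from scipy.optimize import least_squares
D=[([1.09792,.477787,.0223473,1.55645783,-.0115171,1.10927964,-.0831084],[.24057558,-.63004234,.23033194],[-8.7e-4,.983413,.1813776,-2.2e-4]),
([.004,.501,-.187,1.868,.077,1.139,-1.67],[.475,.0062,.1186],[.01,.982,.06,-.177]),
([-.44,.11,.05,2.29,.84,.24,-2.62],[.5616,.0971,.2072],[0,.954,.052,.296]),
([.05,.22,-.4,2.15,1.33,.17,-2.95],[.6515,.1099,.2429],[-.033,.927,.083,.364]),
([.39,.41,-.69,1.89,.26,1.08,-1.86],[.4968,.02,.1794],[.005,.996,.062,-.069]),
([.35,.48,-.67,1.67,.24,1.41,-1.83],[.5182,.0129,.2346],[.01,.985,.062,-.16])]
o=monitor.get_obs(); D.append((o["q"],o["eef_pos"],o["tool_rot"]))
Q=[np.array(d[0]) for d in D]; P=[np.array(d[1]) for d in D]; RR=[R.from_quat(np.roll(d[2],-1)) for d in D]
ax="zyzyzyz"
def ori(q,s): return R.from_euler("ZYZYZYZ"[0],0) if 0 else np.prod([R.from_euler(a,si*qi) for a,si,qi in zip(ax,s,q)])
best=[]
for s in product([-1,1],repeat=7):
    if s[1]<0: continue
    Z=[ori(q,s).inv()*r for q,r in zip(Q,RR)]   # should be constant
    m=R.concatenate(Z).mean(); e=max((m.inv()*z).magnitude() for z in Z); best.append((e,s,m.as_euler("zyx",degrees=True)))
best.sort(key=lambda b:b[0]); print([ (round(b[0],3),b[1],b[2].round(1)) for b in best[:3]])
s=best[0][1]
def fk(q,s,p):
    R0=R.identity(); x=np.zeros(3); p=p.reshape(7,3)
    for i in range(7):
        R0=R0*R.from_euler(ax[i],s[i]*q[i]); x=x+R0.apply(p[i])
    return x
f=lambda p: np.r_[np.ravel([fk(q,s,p)-x for q,x in zip(Q,P)]),1e-3*(p-p0)]
p0=np.zeros(21); p0[2]=.3;p0[8]=.4;p0[14]=.4
r=least_squares(f,p0); print(r.x.reshape(7,3).round(3)); print(np.abs(r.fun[:21]).max())
np.savez("kin.npz",s=s,p=r.x,m=R.from_euler("zyx",best[0][2],degrees=True).as_matrix())
E
python3 fit.py
```

```text
[(0.009, (-1, 1, -1, 1, -1, 1, -1), array([90.1, -0.1,  0.1])), (0.473, (1, 1, 1, 1, 1, 1, 1), array([-104.8,   -1.7,   -0.3])), (0.896, (-1, 1, -1, -1, 1, 1, 1), array([-95. ,   5.4, 149.5]))]
[[ 0.006 -0.017  0.287]
 [-0.004 -0.017  0.066]
 [-0.001 -0.014  0.466]
 [-0.009 -0.014  0.035]
 [ 0.009 -0.     0.435]
 [-0.003 -0.     0.161]
 [-0.001 -0.001  0.161]]
0.0017162652802775874
```

```bash
cat > kin.py <<'E'
from h import *; from scipy.optimize import least_squares
K=np.load("kin.npz"); S=K["s"]; Pm=K["p"].reshape(7,3); M=R.from_matrix(K["m"]); AX="zyzyzyz"
LO=np.array([-2.96,-.34,-1.41,.24,-1.37,.17,-2.96]); HI=np.array([2.96,2.1,1.46,2.44,4.51,1.92,2.96])
def fk(q):
    r=R.identity(); x=np.zeros(3)
    for i in range(7): r=r*R.from_euler(AX[i],S[i]*q[i]); x=x+r.apply(Pm[i])
    return x,r*M
def err(q,p,r):
    x,a=fk(q); return np.r_[p-x,.3*(r*a.inv()).as_rotvec()]
def jac(q): return np.array([(err(q,*T0)-err(q+1e-5*np.eye(7)[i],*T0))/1e-5 for T0 in [fk(q)] for i in range(7)]).T
def sim(q,wps,lin=.0417,ang=np.radians(7.16)):
    "min-norm following of waypoints [(p,r)]; returns the joint path"
    q=np.array(q,float); out=[q]
    for p,r in wps:
        for _ in range(60):
            x,a=fk(q); d=p-x; w=(r*a.inv()).as_rotvec(); n=max(np.linalg.norm(d)/lin,np.linalg.norm(w)/ang,1e-9)
            if n<.02: break
            k=min(1,1/n); tx,tr=x+d*k,R.from_rotvec(w*k)*a
            for _ in range(3): q=np.clip(q+np.linalg.pinv(jac(q))@err(q,tx,tr),LO,HI)
            out.append(q)
    return np.array(out)
def ik(p,r,q0,qref,w=.01):
    f=lambda q: np.r_[err(q,p,r)*10,w*(q-qref)]
    s=least_squares(f,np.clip(q0,LO+.01,HI-.01),bounds=(LO,HI)); return s.x,np.linalg.norm(err(s.x,p,r))
E
python3 - <<'E'
from kin import *
np.set_printoptions(precision=2,suppress=True)
q6=[.35,.48,-.67,1.67,.24,1.41,-1.83]; x,a=fk(q6)
print("flip sim",sim(q6,[(x,a*R.from_rotvec([0,0,-.47*np.pi])),(x,a*R.from_rotvec([0,0,-.93*np.pi]))])[-1],"real .71 .81 -1.35 1.66 .61 1.62 .77")
q1=[.004,.501,-.187,1.868,.077,1.139,-1.67]
# desirable flipped configs
for flip in (0,1):
  F=R.from_rotvec([0,0,0 if flip else np.pi]); ref=np.array([0,.5,0,1.7,0,1,1.5 if flip else -1.6])
  for name,p,yaw,pit in [("grasp",[.436,.001,.0315],7,-38),("graspR",[.43,-.22,.0315],0,-38),("ins r0",[.645,.12,.12],8,27),("ins r0 hi",[.645,.12,.24],8,27),("ins r1",[.645,.21,.12],8,27),("ins s0",[.64,-.28,.12],0,27)]:
    print(flip,name,*ik(np.array(p),trot(np.radians(yaw),np.radians(pit))*F,ref,ref))
E
```

```text
flip sim [ 0.71  0.81 -1.37  1.65  0.62  1.63  0.72] real .71 .81 -1.35 1.66 .61 1.62 .77
0 grasp [-0.1   0.75 -0.05  1.8   0.01  1.25 -1.6 ] 1.2670737178174583e-06
0 graspR [ 0.19  0.79  0.08  1.72  0.11  1.28 -1.37] 2.0553231253681044e-06
0 ins r0 [-0.45  0.41  0.16  2.08  0.07  0.19 -1.81] 1.0660095261049376e-05
0 ins r0 hi [-0.28  0.24 -0.04  1.97  0.2   0.47 -1.9 ] 7.610238646568553e-06
0 ins r1 [-0.71  0.46  0.3   2.03  0.08  0.22 -1.98] 1.3515310539956063e-05
0 ins s0 [ 0.68  0.52 -0.35  1.91 -0.05  0.3  -1.11] 1.0938788166985022e-05
1 grasp [-0.1   0.75 -0.06  1.8   0.02  1.26  1.53] 1.2672193959851148e-06
1 graspR [0.19 0.79 0.07 1.72 0.12 1.28 1.76] 2.1357025949383855e-06
1 ins r0 [-0.45  0.41  0.16  2.08  0.09  0.19  1.31] 1.0789431146917433e-05
1 ins r0 hi [-0.28  0.24 -0.05  1.97  0.21  0.48  1.22] 7.408894024093443e-06
1 ins r1 [-0.71  0.46  0.29  2.03  0.11  0.23  1.14] 1.3605819404417871e-05
1 ins s0 [ 0.68  0.52 -0.35  1.91 -0.03  0.3   2.01] 1.0965117846651279e-05
```

```bash
cat > plan.py <<'E'
from kin import *
E25=np.radians(25); UP=np.array([0,0,1.])
def grasp(ox,oy,yaw,pit,s=.036,deep=.004):
    ya=np.radians(yaw); f=np.array([np.cos(ya),np.sin(ya),0]); r=trot(ya,np.radians(pit))
    return np.array([ox,oy,.0344])+s*(np.cos(E25)*f+np.sin(E25)*UP)+r.as_matrix()[:,2]*(.019+deep), r
def frame(yaw,el):  # mount frame with elevation el
    ya=np.radians(yaw); f=np.array([np.cos(ya),np.sin(ya),0]); z=np.cos(el)*f+np.sin(el)*UP; y=np.cross(f,UP); return R.from_matrix(np.c_[np.cross(y,z),y,z])
def seat(g,o,yaw,sx,sy,syaw,h):
    "tool pose with the mount (grasped at tool pose g while at origin o, yaw) upright over the seat by h"
    A=frame(yaw,E25); B=frame(syaw,np.pi/2)
    return np.array([sx,sy,.086+h])+(B*A.inv()).apply(g[0]-np.array([o[0],o[1],.0344])), B*A.inv()*g[1]
def back(g,d): return g[0]-g[1].as_matrix()[:,2]*d, g[1]
def up(g,d): return g[0]+d*UP, g[1]
def show(n,path):
    q=path[-1]; print(n,len(path),"q",q.round(2),"margin",np.minimum(path-LO,HI-path).min(0).round(2)); return q
E
python3 - <<'E'
from plan import *
q0=monitor.get_obs()["q"]
for pit in (-45,-52):
  for syaw in (-15,8,30):
    g=grasp(.418,-.001,7,pit); print(pit,syaw)
    q=show("pre",sim(q0,[back(g,.1)])); q=show("grasp",sim(q,[g])); 
    q=show("lift+turn",sim(q,[up(g,.15),seat(g,(.418,-.001),7,.5,.05,7,.12)]))
    hv=seat(g,(.418,-.001),7,.632,.116,syaw,.09); q=show("hover",sim(q,[hv])); q=show("ins",sim(q,[seat(g,(.418,-.001),7,.632,.116,syaw,0)]))
E
```

```text
-45 -15
pre 5 q [ 0.5   1.14 -1.15  1.48  0.59  1.87  0.91] margin [2.25 0.96 0.06 0.78 1.96 0.05 2.05]
grasp 4 q [ 0.57  1.18 -1.13  1.67  0.64  1.71  0.86] margin [2.39 0.92 0.26 0.77 1.96 0.05 2.05]
lift+turn 19 q [ 1.    0.33 -1.41  2.14  0.66  0.7   0.88] margin [1.94 0.67 0.   0.3  1.85 0.05 2.08]
hover 5 q [ 0.36  0.52 -0.96  1.87  0.9   0.89  0.26] margin [1.96 0.67 0.   0.3  2.03 0.53 2.08]
ins 4 q [ 0.26  0.63 -0.85  1.94  1.08  0.78  0.08] margin [2.6  0.86 0.45 0.5  2.27 0.61 2.7 ]
-45 8
pre 5 q [ 0.5   1.14 -1.15  1.48  0.59  1.87  0.91] margin [2.25 0.96 0.06 0.78 1.96 0.05 2.05]
grasp 4 q [ 0.57  1.18 -1.13  1.67  0.64  1.71  0.86] margin [2.39 0.92 0.26 0.77 1.96 0.05 2.05]
lift+turn 19 q [ 1.    0.33 -1.41  2.14  0.66  0.7   0.88] margin [1.94 0.67 0.   0.3  1.85 0.05 2.08]
hover 5 q [ 0.52  0.57 -1.1   1.89  0.89  0.81  0.7 ] margin [1.96 0.67 0.   0.3  2.03 0.53 2.08]
ins 4 q [ 0.41  0.66 -0.96  1.96  1.08  0.68  0.52] margin [2.44 0.91 0.31 0.48 2.26 0.51 2.26]
-45 30
pre 5 q [ 0.5   1.14 -1.15  1.48  0.59  1.87  0.91] margin [2.25 0.96 0.06 0.78 1.96 0.05 2.05]
g
[... 1190 characters left out ...]
  2.  ]
hover 5 q [ 0.52  0.64 -1.15  1.8   0.83  0.98  0.78] margin [2.02 0.77 0.   0.38 2.02 0.71 2.06]
ins 4 q [ 0.45  0.73 -1.04  1.87  0.97  0.85  0.66] margin [2.44 0.98 0.26 0.57 2.2  0.68 2.18]
-52 30
pre 19 q [ 0.41  1.14 -1.    1.39  0.5   1.92  0.99] margin [2.25 0.91 0.06 0.78 1.87 0.   1.97]
grasp 4 q [ 0.48  1.16 -0.99  1.61  0.53  1.75  0.94] margin [2.48 0.94 0.41 0.83 1.87 0.   1.97]
lift+turn 18 q [ 0.94  0.43 -1.41  2.06  0.65  0.88  0.9 ] margin [2.01 0.77 0.   0.38 1.75 0.   2.  ]
hover 5 q [ 0.62  0.73 -1.27  1.78  0.84  1.    1.18] margin [2.02 0.77 0.   0.38 2.02 0.71 1.78]
ins 4 q [ 0.55  0.81 -1.15  1.85  0.98  0.88  1.08] margin [2.34 1.07 0.14 0.59 2.21 0.71 1.78]
```

The model reproduces the flip to within 0.05 rad, so I can plan with margins. The sim shows -45° lean at grasp with seat yaw -15° is feasible.

```bash
cat > r.py <<'E'
# r.py ox oy yaw pit sx sy syaw : simulate whole cycle from now, print jog to pre + grasp
import sys; from plan import *
ox,oy,yaw,pit,sx,sy,syaw=map(float,sys.argv[1:8]); g=grasp(ox,oy,yaw,pit); q=monitor.get_obs()["q"]
b=back(g,.1); print("pre",*delta(*b)); print("grasp",*delta(*g))
q=show("pre",sim(q,[b])); q=show("grasp",sim(q,[g])); u=up(g,.15); q=show("lift",sim(q,[u]))
q=show("hover",sim(q,[seat(g,(ox,oy),yaw,sx,sy,syaw,.11)])); q=show("ins",sim(q,[seat(g,(ox,oy),yaw,sx,sy,syaw,0)]))
E
cat > c.py <<'E'
# c.py gx gy gz qw qx qy qz ox oy yaw sx sy syaw : jogs from now to lift, hover, home (grasp pose as measured)
import sys; from plan import *
v=list(map(float,sys.argv[1:])); g=(np.array(v[:3]),R.from_quat([v[4],v[5],v[6],v[3]])); ox,oy,yaw,sx,sy,syaw=v[7:13]
q=monitor.get_obs()["q"]; print(q.round(2))
print("lift",*delta(*up(g,.15)))
for h in (.11,.06,.03,0): print(h,*delta(*seat(g,(ox,oy),yaw,sx,sy,syaw,h)))
q=show("hover",sim(q,[seat(g,(ox,oy),yaw,sx,sy,syaw,.11)])); show("ins",sim(q,[seat(g,(ox,oy),yaw,sx,sy,syaw,0)]))
E
python3 r.py .418 0 7 -45 .632 .116 -15
```

```text
pre [-0.164  0.033  0.587] [ 0.0118  0.1427 -0.0535]
grasp [ 0.05  -0.004  1.037] [ 0.0118  0.1427 -0.0535]
pre 5 q [ 0.5   1.14 -1.15  1.48  0.59  1.87  0.91] margin [2.25 0.96 0.06 0.78 1.96 0.05 2.05]
grasp 4 q [ 0.56  1.18 -1.13  1.67  0.64  1.71  0.85] margin [2.4  0.92 0.26 0.77 1.96 0.05 2.05]
lift 5 q [ 0.61  0.99 -1.25  1.64  0.48  1.87  0.86] margin [2.35 0.92 0.16 0.77 1.85 0.05 2.1 ]
hover 11 q [ 0.51  0.63 -1.23  1.84  1.03  1.06  0.19] margin [2.33 0.97 0.09 0.6  1.85 0.05 2.1 ]
ins 4 q [ 0.41  0.75 -1.09  1.93  1.23  0.95  0.01] margin [2.45 0.97 0.18 0.51 2.4  0.78 2.77]
```

Call:
jog_arm([
  {"x":-0.08,"y":0.015,"z":0.15,"wx":0.004,"wy":0.05,"wz":-0.02},
  {"x":-0.164,"y":0.033,"z":0.3,"wx":0.008,"wy":0.09,"wz":-0.04},
  {"x":-0.164,"y":0.033,"z":0.45,"wx":0.0118,"wy":0.1427,"wz":-0.0535},
  {"x":-0.164,"y":0.033,"z":0.587,"wx":0.0118,"wy":0.1427,"wz":-0.0535},
  {"x":-0.164,"y":0.033,"z":0.587,"wx":0.0118,"wy":0.1427,"wz":-0.0535},
  {"x":-0.164,"y":0.033,"z":0.587,"wx":0.0118,"wy":0.1427,"wz":-0.0535},
  {"x":-0.164,"y":0.033,"z":0.587,"wx":0.0118,"wy":0.1427,"wz":-0.0535},
])

```text
t: 14.32
eef_pos: [0.5045, 0.0114, 0.1055]
tool_rot: [-0.38, -0.057, 0.923, -0.023]
contact_force: [1.1, -0.7, 1.4]
gripper_width: 1.005
```

```bash
python3 r.py .418 0 7 -45 .632 .116 -15; python3 - <<'E'
from h import *
k=cams.get_calibration("wrist"); im=cams.read_camera("wrist"); cv2.imwrite("pics/w7.png",im[:,:,::-1])
for d in finder.place_of("wrist","mount_d"): print(round(d["confidence"],2),np.round(d["location"]),at("wrist",*d["location"],.034,k).round(3))
E
```

```text
pre [-0.005 -0.004  0.006] [0.     0.0011 0.0002]
grasp [-0.003 -0.004  0.506] [0.     0.0011 0.0002]
pre 2 q [ 0.5   1.13 -1.14  1.48  0.59  1.86  0.91] margin [2.46 0.97 0.26 0.96 1.95 0.06 2.05]
grasp 4 q [ 0.56  1.17 -1.12  1.67  0.64  1.7   0.86] margin [2.4  0.93 0.27 0.77 1.96 0.06 2.05]
lift 5 q [ 0.61  0.99 -1.24  1.64  0.48  1.87  0.87] margin [2.35 0.93 0.17 0.77 1.85 0.05 2.09]
hover 11 q [ 0.51  0.62 -1.22  1.84  1.02  1.05  0.2 ] margin [2.34 0.96 0.1  0.6  1.85 0.05 2.09]
ins 4 q [ 0.41  0.74 -1.08  1.93  1.22  0.93  0.01] margin [2.45 0.96 0.19 0.51 2.39 0.76 2.76]
0.97 [398. 164.] [0.397 0.108 0.034]
0.89 [121. 137.] [ 0.398 -0.113  0.034]
0.77 [255. 173.] [ 0.418 -0.001  0.034]
```

View pics/w7.png

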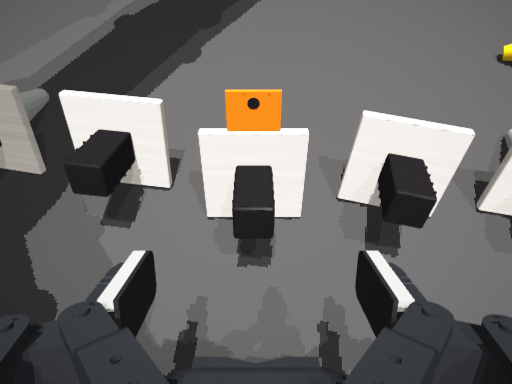

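The tagged mount is square to the jaws, with its grip at (253,200) and tag at (253,110). Grasping.

Call:
jog_arm([
  {"x":0,"y":-0.004,"z":0.17,"wx":0,"wy":0,"wz":0},
  {"x":0,"y":-0.004,"z":0.34,"wx":0,"wy":0,"wz":0},
  {"x":0,"y":-0.004,"z":0.46,"wx":0,"wy":0,"wz":0},
  {"x":0,"y":-0.004,"z":0.506,"wx":0,"wy":0,"wz":0},
  {"x":0,"y":-0.004,"z":0.506,"wx":0,"wy":0,"wz":0},
  {"x":0,"y":-0.004,"z":0.506,"wx":0,"wy":0,"wz":0},
])

```text
t: 14.92
eef_pos: [0.4362, 0.0015, 0.0369]
tool_rot: [-0.378, -0.056, 0.924, -0.023]
contact_force: [0.3, 0.1, 0.5]
gripper_width: 1.0
```

Call:
jog_arm([
  {"x":0,"y":0,"z":0,"wx":0,"wy":0,"wz":0},
  {"x":0,"y":0,"z":0,"wx":0,"wy":0,"wz":0},
  {"x":0,"y":0,"z":0,"wx":0,"wy":0,"wz":0},
  {"x":0,"y":0,"z":0,"wx":0,"wy":0,"wz":0},
  {"x":0,"y":0,"z":0,"wx":0,"wy":0,"wz":0},
  {"x":0,"y":0,"z":0,"wx":0,"wy":0,"wz":0},
  {"x":0,"y":0,"z":0,"wx":0,"wy":0,"wz":0},
  {"x":0,"y":0,"z":0,"wx":0,"wy":0,"wz":0},
], hand=-1)

```text
t: 15.58
eef_pos: [0.4365, 0.0017, 0.0371]
tool_rot: [-0.377, -0.056, 0.924, -0.023]
contact_force: [1.3, 0.2, 3.1]
gripper_width: 0.297
```

```bash
python3 - <<'E'
from h import *
o=monitor.get_obs(); open("g.txt","w").write(" ".join(f"{v:.4f}" for v in [*o["eef_pos"],*o["tool_rot"]])); print(open("g.txt").read(),o["contact_force"].round(1),o["gripper_width"])
E
python3 c.py $(cat g.txt) .418 -.0005 7 .632 .116 -15
```

```text
0.4365 0.0017 0.0371 -0.3773 -0.0559 0.9241 -0.0231 [1.3 0.2 3.1] 0.2973827747578844
[ 0.56  1.16 -1.12  1.67  0.63  1.7   0.86]
lift [ 0.525 -0.    -0.535] [0. 0. 0.]
0.11 [-0.141  0.439 -1.377] [-0.027  -0.3565  0.126 ]
0.06 [-0.316  0.439 -1.198] [-0.027  -0.3565  0.126 ]
0.03 [-0.421  0.439 -1.091] [-0.027  -0.3565  0.126 ]
0 [-0.526  0.439 -0.984] [-0.027  -0.3565  0.126 ]
hover 11 q [ 0.52  0.63 -1.25  1.85  1.04  1.06  0.18] margin [2.36 0.94 0.13 0.59 2.   0.22 2.1 ]
ins 4 q [ 0.42  0.74 -1.1   1.94  1.24  0.95 -0.01] margin [2.44 0.97 0.16 0.5  2.41 0.78 2.78]
```

Call:
jog_arm([
  {"x":0.12,"y":0,"z":-0.12,"wx":0,"wy":0,"wz":0},
  {"x":0.26,"y":0,"z":-0.27,"wx":0,"wy":0,"wz":0},
  {"x":0.4,"y":0,"z":-0.4,"wx":0,"wy":0,"wz":0},
  {"x":0.5,"y":0,"z":-0.53,"wx":0,"wy":-0.03,"wz":0.01},
  {"x":0.48,"y":0.05,"z":-0.62,"wx":-0.005,"wy":-0.07,"wz":0.025},
  {"x":0.45,"y":0.1,"z":-0.7,"wx":-0.008,"wy":-0.11,"wz":0.04},
  {"x":0.4,"y":0.15,"z":-0.8,"wx":-0.011,"wy":-0.145,"wz":0.05},
  {"x":0.35,"y":0.2,"z":-0.9,"wx":-0.014,"wy":-0.18,"wz":0.065},
  {"x":0.3,"y":0.25,"z":-1,"wx":-0.017,"wy":-0.22,"wz":0.08},
  {"x":0.25,"y":0.3,"z":-1,"wx":-0.02,"wy":-0.26,"wz":0.09},
  {"x":0.25,"y":0.3,"z":-1,"wx":-0.023,"wy":-0.3,"wz":0.105},
  {"x":0.25,"y":0.3,"z":-1,"wx":-0.025,"wy":-0.335,"wz":0.118},
])

```text
t: 16.58
eef_pos: [0.532, 0.0744, 0.2143]
tool_rot: [0.135, 0.115, 0.984, -0.023]
contact_force: [0.4, 0.1, -3.1]
gripper_width: 0.292
```

```bash
python3 c.py $(cat g.txt) .418 -.0005 7 .632 .116 -15
```

```text
[ 0.74  0.46 -1.34  2.03  0.82  0.96  0.34]
lift [ 0.404 -0.463  0.034] [ 0.0251  0.3299 -0.1156]
0.11 [-0.449  0.317  0.124] [-0.0015 -0.0267  0.0101]
0.06 [-0.381  0.32   0.364] [-0.0015 -0.0267  0.0101]
0.03 [-0.34   0.322  0.509] [-0.0015 -0.0267  0.0101]
0 [-0.299  0.324  0.653] [-0.0015 -0.0267  0.0101]
hover 4 q [ 0.48  0.58 -1.17  1.85  0.98  1.01  0.21] margin [2.22 0.8  0.07 0.41 2.19 0.79 2.62]
ins 4 q [ 0.38  0.7  -1.03  1.94  1.19  0.89  0.01] margin [2.48 0.92 0.24 0.5  2.35 0.72 2.75]
```

Hover, then check the seat's position before going down.

Call:
jog_arm([
  {"x":-0.15,"y":0.1,"z":0.03,"wx":0,"wy":-0.015,"wz":0.005},
  {"x":-0.3,"y":0.2,"z":0.06,"wx":0,"wy":-0.0267,"wz":0.01},
  {"x":-0.449,"y":0.317,"z":0.1,"wx":-0.0015,"wy":-0.0267,"wz":0.0101},
  {"x":-0.449,"y":0.317,"z":0.124,"wx":-0.0015,"wy":-0.0267,"wz":0.0101},
  {"x":-0.449,"y":0.317,"z":0.124,"wx":-0.0015,"wy":-0.0267,"wz":0.0101},
  {"x":-0.449,"y":0.317,"z":0.124,"wx":-0.0015,"wy":-0.0267,"wz":0.0101},
])

```text
t: 17.08
eef_pos: [0.6359, 0.1144, 0.2123]
tool_rot: [0.175, 0.129, 0.976, -0.023]
contact_force: [-0.5, -1.1, -3.7]
gripper_width: 0.294
```

```bash
python3 c.py $(cat g.txt) .418 -.0005 7 .632 .116 -15; python3 - <<'E'
from h import *
a=cams.read_camera("scene")[120:260,220:400]; b=cams.read_camera("wrist")
cv2.imwrite("pics/m8.png",np.hstack([cv2.resize(a,(400,311)),cv2.resize(b,(400,311))])[:,:,::-1])
k=cams.get_calibration("wrist")
for c in ("wrist","scene"):
  for d in finder.place_of(c,"mount_d")[:4]: print(c,round(d["confidence"],2),np.round(d["location"]),at(c,*d["location"],.196).round(3))
E
```

```text
[ 0.49  0.58 -1.17  1.85  0.98  1.01  0.22]
lift [ 0.81  -0.802 -0.166] [ 0.0267  0.3554 -0.1258]
0.11 [-0.009  0.002 -0.006] [-0.0003 -0.001   0.0004]
0.06 [0.078 0.003 0.228] [-0.0003 -0.001   0.0004]
0.03 [0.13  0.003 0.369] [-0.0003 -0.001   0.0004]
0 [0.183 0.003 0.509] [-0.0003 -0.001   0.0004]
hover 2 q [ 0.48  0.58 -1.17  1.85  0.98  1.01  0.21] margin [2.47 0.92 0.24 0.59 2.35 0.84 2.74]
ins 4 q [ 0.38  0.7  -1.03  1.94  1.19  0.89  0.01] margin [2.48 0.92 0.24 0.5  2.35 0.72 2.75]
wrist 0.78 [255. 220.] [0.632 0.113 0.196]
scene 0.96 [212. 203.] [ 0.53  -0.218  0.196]
scene 0.88 [188. 220.] [ 0.53  -0.3    0.196]
scene 0.86 [258. 172.] [ 0.533 -0.042  0.196]
scene 0.69 [262. 129.] [0.395 0.125 0.196]
```

View pics/m8.png

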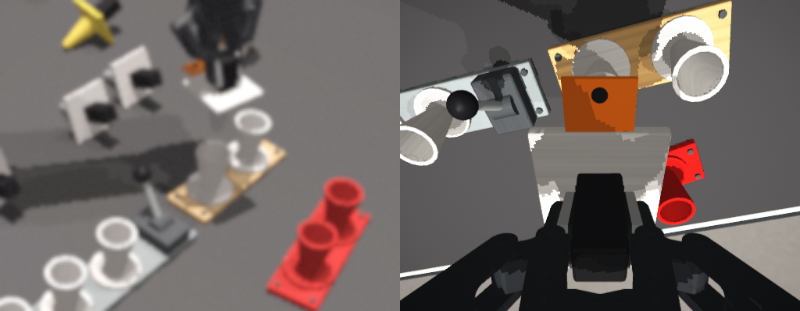

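The left half (scene) shows the mount hanging upright over the first repair socket. The right half (wrist) shows the second socket at (700,72), free. Descending.

Call:
jog_arm([
  {"x":0.035,"y":0.002,"z":0.1,"wx":0,"wy":-0.001,"wz":0},
  {"x":0.07,"y":0.003,"z":0.2,"wx":0,"wy":-0.001,"wz":0},
  {"x":0.105,"y":0.003,"z":0.3,"wx":0,"wy":-0.001,"wz":0},
  {"x":0.13,"y":0.003,"z":0.37,"wx":0,"wy":-0.001,"wz":0},
  {"x":0.148,"y":0.003,"z":0.42,"wx":0,"wy":-0.001,"wz":0},
  {"x":0.16,"y":0.003,"z":0.45,"wx":0,"wy":-0.001,"wz":0},
  {"x":0.167,"y":0.003,"z":0.47,"wx":0,"wy":-0.001,"wz":0},
])

```text
t: 17.87
eef_pos: [0.6382, 0.1139, 0.1137]
tool_rot: [0.178, 0.129, 0.975, -0.024]
contact_force: [-0.1, 0.7, -3.6]
gripper_width: 0.298
```

Call:
jog_arm([
  {"x":0.007,"y":0,"z":0.018,"wx":0,"wy":0,"wz":0},
  {"x":0.013,"y":0,"z":0.037,"wx":0,"wy":0,"wz":0},
  {"x":0.018,"y":0,"z":0.05,"wx":0,"wy":0,"wz":0},
  {"x":0.021,"y":0,"z":0.06,"wx":0,"wy":0,"wz":0},
  {"x":0.021,"y":0,"z":0.06,"wx":0,"wy":0,"wz":0},
])

```text
t: 18.28
eef_pos: [0.6381, 0.115, 0.1033]
tool_rot: [0.179, 0.128, 0.975, -0.024]
contact_force: [-12.8, -2.5, 15.4]
gripper_width: 0.292
```

Call:
jog_arm([
  {"x":0,"y":0,"z":0,"wx":0,"wy":0,"wz":0},
  {"x":0,"y":0,"z":0,"wx":0,"wy":0,"wz":0},
  {"x":0,"y":0,"z":0,"wx":0,"wy":0,"wz":0},
  {"x":0,"y":0,"z":0,"wx":0,"wy":0,"wz":0},
  {"x":0,"y":0,"z":-0.15,"wx":0,"wy":0,"wz":0},
  {"x":0,"y":0,"z":-0.3,"wx":0,"wy":0,"wz":0},
  {"x":0,"y":0,"z":-0.5,"wx":0,"wy":0,"wz":0},
  {"x":0,"y":0,"z":-0.65,"wx":0,"wy":0,"wz":0},
], hand=1)

```text
t: 18.95
eef_pos: [0.593, 0.1281, 0.2269]
tool_rot: [0.18, 0.128, 0.975, -0.023]
contact_force: [0.5, 0.7, 0.7]
gripper_width: 1.0
```

```bash
python3 - <<'E'
from h import *
print(monitor.get_obs()["q"].round(2))
k=cams.get_calibration("wrist")
a=cams.read_camera("scene")[120:260,220:400]; b=cams.read_camera("wrist")
cv2.imwrite("pics/m9.png",np.hstack([cv2.resize(a,(400,311)),cv2.resize(b,(400,311))])[:,:,::-1])
for c,z in (("wrist",.086),("scene",.086),("scene",.034)):
  for d in finder.place_of(c,"mount_d")[:7]: print(c,round(d["confidence"],2),np.round(d["location"]),at(c,*d["location"],z).round(3))
print(proj("wrist",[.632,.115,.144]),proj("wrist",[.632,.115,.094]),proj("wrist",[.635,.208,.086]))
for d in finder.place_of("wrist","repair_seat0")[:4]: print(round(d["confidence"],2),np.round(d["location"]),at("wrist",*d["location"],.086).round(3))
E
```

```text
[ 0.52  0.5  -1.22  1.93  0.94  0.99  0.18]
wrist 0.87 [248. 160.] [0.632 0.11  0.086]
scene 0.97 [316. 192.] [0.64  0.106 0.086]
scene 0.96 [276. 155.] [0.43  0.162 0.086]
scene 0.83 [262. 126.] [0.273 0.261 0.086]
scene 0.8 [258. 171.] [0.441 0.056 0.086]
scene 0.75 [212. 203.] [ 0.438 -0.147  0.086]
scene 0.74 [186. 220.] [ 0.437 -0.246  0.086]
scene 0.97 [316. 192.] [0.61  0.155 0.034]
scene 0.96 [276. 155.] [0.387 0.215 0.034]
scene 0.83 [262. 126.] [0.22  0.32  0.034]
scene 0.8 [258. 171.] [0.398 0.102 0.034]
scene 0.75 [212. 203.] [ 0.396 -0.114  0.034]
scene 0.74 [186. 220.] [ 0.394 -0.218  0.034]
[256.5628519  205.80079723] [256.48731648 166.75749097] [368.09283852 139.48543638]
0.88 [260. 290.] [0.804 0.073 0.086]
0.67 [358. 131.] [0.624 0.201 0.086]
0.56 [334. 269.] [0.788 0.161 0.086]
```

View pics/m9.png

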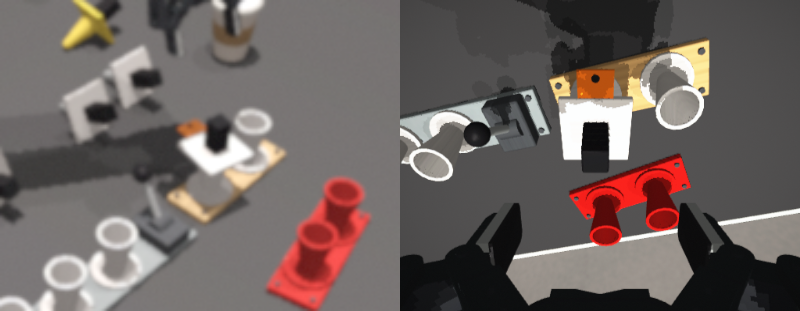

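```bash
python3 - <<'E'
from plan import *
q=monitor.get_obs()["q"]; r=trot(np.radians(-8),np.radians(8))
for z in (.165,.15,.14): print(z,*delta([.632,.114,z],r))
show("press",sim(q,[(np.array([.632,.114,.165]),r),(np.array([.632,.114,.14]),r)]))
E
```

```text
0.165 [-0.085 -0.007  0.346] [-0.0103  0.0709 -0.038 ]
0.15 [-0.058 -0.007  0.416] [-0.0103  0.0709 -0.038 ]
0.14 [-0.041 -0.007  0.463] [-0.0103  0.0709 -0.038 ]
press 5 q [ 0.48  0.76 -1.16  1.77  0.91  1.08  0.44] margin [2.44 0.84 0.19 0.51 2.25 0.81 2.49]
```

Call:
jog_arm([
  {"x":-0.085,"y":-0.007,"z":0.1,"wx":-0.005,"wy":0.035,"wz":-0.02},
  {"x":-0.12,"y":-0.007,"z":0.2,"wx":-0.0103,"wy":0.0709,"wz":-0.038},
  {"x":-0.12,"y":-0.007,"z":0.25,"wx":-0.0103,"wy":0.0709,"wz":-0.038},
  {"x":-0.12,"y":-0.007,"z":0.25,"wx":-0.0103,"wy":0.0709,"wz":-0.038},
  {"x":-0.12,"y":-0.007,"z":0.25,"wx":-0.0103,"wy":0.0709,"wz":-0.038},
  {"x":-0.1,"y":-0.007,"z":0.3,"wx":-0.0103,"wy":0.0709,"wz":-0.038},
  {"x":-0.085,"y":-0.007,"z":0.346,"wx":-0.0103,"wy":0.0709,"wz":-0.038},
  {"x":-0.07,"y":-0.007,"z":0.38,"wx":-0.0103,"wy":0.0709,"wz":-0.038},
  {"x":-0.058,"y":-0.007,"z":0.41,"wx":-0.0103,"wy":0.0709,"wz":-0.038},
  {"x":-0.053,"y":-0.007,"z":0.425,"wx":-0.0103,"wy":0.0709,"wz":-0.038},
  {"x":-0.053,"y":-0.007,"z":0.425,"wx":-0.0103,"wy":0.0709,"wz":-0.038},
], hand=-1)

```text
t: 20.17
eef_pos: [0.6311, 0.1139, 0.1471]
tool_rot: [0.069, 0.069, 0.995, -0.005]
contact_force: [-1.0, -0.6, -0.5]
gripper_width: -0.003
```

Call:
jog_arm([
  {"x":0.003,"y":0,"z":0.015,"wx":0,"wy":0,"wz":0},
  {"x":0.005,"y":0,"z":0.025,"wx":0,"wy":0,"wz":0},
  {"x":0.005,"y":0,"z":0.03,"wx":0,"wy":0,"wz":0},
])

```text
t: 20.42
eef_pos: [0.6318, 0.1145, 0.1446]
tool_rot: [0.071, 0.069, 0.995, -0.006]
contact_force: [-11.2, -6.6, 29.5]
gripper_width: -0.002
```

Contact came at z = 0.1446, against 0.144 for fully home, so mount D is seated. Next I'll plan the remaining cycles, choosing lean and seat yaw for joint margin.

```bash
cat > srch.py <<'E'
import sys; from plan import *
def cyc(q,o,yaw,pit,s,syaw):
    g=grasp(o[0],o[1],yaw,pit); x,a=fk(q); paths=[]
    hov=seat(g,o,yaw,s[0],s[1],syaw,.11); ins=seat(g,o,yaw,s[0],s[1],syaw,0)
    W=[(np.array([x[0]-.02,x[1],.24]),a),back(g,.1),g,up(g,.17),hov,ins,back(ins,.13)]
    for w in W: p=sim(q,[w]); q=p[-1]; paths.append(p)
    P=np.vstack(paths); e=np.linalg.norm(err(q,*W[-1])); return q,np.minimum(P-LO,HI-P).min(0),e
if __name__=="__main__":
    ox,oy,yaw,sx,sy=map(float,sys.argv[1:6]); q0=monitor.get_obs()["q"]; res=[]
    for pit in (-40,-46,-52):
        for sw in (-30,-15,0,15,30):
            q,m,e=cyc(q0,(ox,oy),yaw,pit,(sx,sy),sw); res.append((m.min(),pit,sw,q.round(2),m.round(2),round(e,3)))
    res.sort(key=lambda r:-r[0])
    for r in res[:4]: print(*r)
E
time python3 srch.py .398 -.221 0 .634 .209; python3 srch.py .398 -.111 0 .627 -.187;python3 srch.py .397 .108 -6 .630 -.095
```

```text
0.04835682065483282 -40 -30 [ 0.08  0.54 -1.01  1.82  0.99  1.16 -0.29] [2.   0.88 0.13 0.59 1.92 0.05 1.74] 0.0
0.04835682065483282 -40 -15 [ 0.22  0.5  -1.1   1.91  1.02  1.02 -0.05] [2.   0.84 0.13 0.53 1.93 0.05 1.74] 0.0
0.04835682065483282 -40 0 [ 0.38  0.5  -1.19  1.96  1.03  0.89  0.23] [2.   0.84 0.1  0.48 1.94 0.05 1.74] 0.0
0.04753123004421478 -40 15 [ 0.55  0.54 -1.31  1.99  1.02  0.81  0.56] [2.   0.88 0.05 0.45 1.95 0.05 1.74] 0.0
0.10973088135456455 -40 -30 [ 1.02  0.44 -1.17  2.    0.97  0.8   0.36] [1.94 0.78 0.13 0.44 1.86 0.11 1.93] 0.0
0.10101104528306926 -40 -15 [ 1.21  0.51 -1.31  2.01  0.96  0.74  0.7 ] [1.75 0.85 0.1  0.43 1.86 0.11 1.92] 0.0
0.026212959233872235 -46 -30 [ 1.03  0.52 -1.2   1.9   0.87  0.92  0.49] [1.93 0.86 0.14 0.53 1.83 0.03 1.92] 0.0
0.026212959233872235 -46 -15 [ 1.16  0.58 -1.32  1.91  0.88  0.91  0.79] [1.8  0.92 0.09 0.52 1.83 0.03 1.92] 0.0
0.13657275656785428 -40 -30 [ 0.82  0.42 -1.15  2.02  0.97  0.85  0.18] [2.14 0.76 0.14 0.42 1.69 0.27 2.28] 0.0
0.13657275656785428 -46 -30 [ 0.85  0.49 -1.19  1.92  0.87  0.95  0.31] [2.11 0.83 0.14 0.5  1.65 0.2  2.26] 0.0
0.13247796858932426 -52 -30 [ 0.85  0.56 -1.2   1.82  0.79  1.06  0.42] [2.11 0.9  0.14 0.57 1.61 0.13 2.25] 0.0
0.099304168328471 -52 -15 [ 0.96  0.62 -1.31  1.83  0.83  1.06  0.68] [2.   0.9  0.1  0.56 1.61 0.13 2.22] 0.0
real	0m19.624s
user	0m19.078s
sys	0m0.159s
```

```bash
python3 - <<'E'
from plan import *
g=grasp(.398,-.221,0,-40); b=back(g,.1); print(b[0]); p,a=tool()
print("A",*delta([.6,.02,.26],a)); print("B",*delta([.52,-.22,.2],b[1]))
E
```

```text
[ 0.48012173 -0.221       0.10859968]
A [ 0.009 -0.491 -0.583] [0. 0. 0.]
B [ 0.279 -1.735 -0.316] [ 0.012   0.267  -0.0441]
```

Call:
jog_arm([
  {"x":0,"y":0,"z":-0.2,"wx":0,"wy":0,"wz":0},
  {"x":0,"y":0,"z":-0.4,"wx":0,"wy":0,"wz":0},
  {"x":0,"y":-0.1,"z":-0.55,"wx":0,"wy":0.03,"wz":0},
  {"x":0,"y":-0.3,"z":-0.6,"wx":0,"wy":0.06,"wz":-0.01},
  {"x":0.05,"y":-0.5,"z":-0.6,"wx":0.003,"wy":0.09,"wz":-0.015},
  {"x":0.1,"y":-0.7,"z":-0.6,"wx":0.006,"wy":0.12,"wz":-0.02},
  {"x":0.15,"y":-0.85,"z":-0.6,"wx":0.008,"wy":0.15,"wz":-0.03},
  {"x":0.2,"y":-1,"z":-0.6,"wx":0.01,"wy":0.18,"wz":-0.04},
  {"x":0.25,"y":-1,"z":-0.6,"wx":0.01,"wy":0.21,"wz":-0.044},
  {"x":0.28,"y":-1,"z":-0.55,"wx":0.012,"wy":0.24,"wz":-0.044},
  {"x":0.28,"y":-1,"z":-0.5,"wx":0.012,"wy":0.267,"wz":-0.0441},
], hand=1)

```text
t: 21.33
eef_pos: [0.5345, -0.0738, 0.2347]
tool_rot: [-0.344, -0.0, 0.939, 0.002]
contact_force: [0.6, 0.3, -3.1]
gripper_width: 1.0
```

```bash
python3 r.py .398 -.221 0 -40 .634 .209 -20
```

```text
pre [-0.198 -0.739  0.654] [ 0.0012 -0.0013  0.0006]
grasp [-0.2   -0.74   1.154] [ 0.0012 -0.0013  0.0006]
pre 6 q [ 0.76  0.95 -0.89  1.51  0.59  1.75  1.29] margin [2.2  1.15 0.45 0.93 1.77 0.01 1.67]
grasp 4 q [ 0.82  0.99 -0.86  1.69  0.65  1.58  1.24] margin [2.14 1.11 0.52 0.75 1.96 0.17 1.67]
lift 5 q [ 0.87  0.79 -0.95  1.64  0.52  1.77  1.32] margin [2.09 1.11 0.46 0.75 1.89 0.15 1.64]
hover 13 q [ 0.09  0.51 -0.87  1.81  0.96  0.98 -0.01] margin [2.09 0.84 0.34 0.61 1.84 0.15 1.64]
ins 4 q [ 0.    0.64 -0.77  1.89  1.17  0.87 -0.23] margin [2.87 0.85 0.54 0.55 2.33 0.7  2.73]
```

Call:
jog_arm([
  {"x":-0.05,"y":-0.2,"z":0,"wx":0,"wy":0,"wz":0},
  {"x":-0.1,"y":-0.4,"z":0.1,"wx":0,"wy":0,"wz":0},
  {"x":-0.15,"y":-0.6,"z":0.2,"wx":0,"wy":0,"wz":0},
  {"x":-0.198,"y":-0.739,"z":0.35,"wx":0,"wy":0,"wz":0},
  {"x":-0.198,"y":-0.739,"z":0.5,"wx":0,"wy":0,"wz":0},
  {"x":-0.198,"y":-0.739,"z":0.654,"wx":0,"wy":0,"wz":0},
  {"x":-0.198,"y":-0.739,"z":0.654,"wx":0,"wy":0,"wz":0},
  {"x":-0.198,"y":-0.739,"z":0.654,"wx":0,"wy":0,"wz":0},
])

```text
t: 22.0
eef_pos: [0.4789, -0.2215, 0.108]
tool_rot: [-0.345, -0.0, 0.939, 0.002]
contact_force: [1.1, 0.4, 0.5]
gripper_width: 1.001
```

```bash
cat > look.py <<'E'
# refine mount pose at pre-grasp: detector origin + yaw from the black grip's image axis
from plan import *; import sys
k=cams.get_calibration("wrist"); im=cams.read_camera("wrist"); cv2.imwrite(f"pics/{sys.argv[1]}.png",im[:,:,::-1])
for d in finder.place_of("wrist","mount_d")[:4]: print(round(d["confidence"],2),np.round(d["location"]),at("wrist",*d["location"],.0344,k).round(4))
# white flange blob nearest image centre -> its rotated rectangle
m=((im.min(2)>175)).astype(np.uint8); m[250:]=0; n,l,s,c=cv2.connectedComponentsWithStats(m)
for i in range(1,n):
    if s[i,4]>1500:
        r=cv2.minAreaRect(np.argwhere(l==i)[:,::-1].astype(np.float32)); print("flange",s[i,:5],np.round(r[0]),np.round(r[1]),round(r[2],1))
E
python3 look.py w10; python3 r.py .398 -.221 0 -40 .634 .209 -20|head -2
```

```text
0.8 [404. 175.] [ 0.4019 -0.1109  0.0344]
0.75 [256. 173.] [ 0.4005 -0.222   0.0344]
flange [ 348  121  134   96 6536] [415. 173.] [125.  98.] 5.7
flange [ 200  128  114   89 4632] [256. 172.] [113.  86.] 1.5
pre [ 0.002 -0.002  0.009] [ 0.0012 -0.0005  0.0007]
grasp [ 0.001 -0.004  0.509] [ 0.0012 -0.0005  0.0007]
```

Call:
jog_arm([
  {"x":-0.009,"y":0,"z":0.17,"wx":0.001,"wy":0,"wz":0},
  {"x":-0.009,"y":0,"z":0.34,"wx":0.001,"wy":0,"wz":0},
  {"x":-0.009,"y":0,"z":0.46,"wx":0.001,"wy":0,"wz":0},
  {"x":-0.009,"y":0,"z":0.51,"wx":0.001,"wy":0,"wz":0},
  {"x":-0.009,"y":0,"z":0.51,"wx":0.001,"wy":0,"wz":0},
  {"x":-0.009,"y":0,"z":0.51,"wx":0.001,"wy":0,"wz":0},
])

```text
t: 22.6
eef_pos: [0.4192, -0.2199, 0.0316]
tool_rot: [-0.342, -0.001, 0.94, 0.001]
contact_force: [0.6, 0.5, 0.7]
gripper_width: 1.002
```

Call:
jog_arm([
  {"x":0,"y":0,"z":0,"wx":0,"wy":0,"wz":0},
  {"x":0,"y":0,"z":0,"wx":0,"wy":0,"wz":0},
  {"x":0,"y":0,"z":0,"wx":0,"wy":0,"wz":0},
  {"x":0,"y":0,"z":0,"wx":0,"wy":0,"wz":0},
  {"x":0,"y":0,"z":0,"wx":0,"wy":0,"wz":0},
  {"x":0,"y":0,"z":0,"wx":0,"wy":0,"wz":0},
  {"x":0,"y":0,"z":0,"wx":0,"wy":0,"wz":0},
  {"x":0,"y":0,"z":0,"wx":0,"wy":0,"wz":0},
], hand=-1)

```text
t: 23.27
eef_pos: [0.4197, -0.2201, 0.032]
tool_rot: [-0.341, -0.001, 0.94, 0.0]
contact_force: [2.2, -2.0, 4.7]
gripper_width: 0.292
```

```bash
cat > gs.py <<'E'
from h import *
o=monitor.get_obs(); open("g.txt","w").write(" ".join(f"{v:.4f}" for v in [*o["eef_pos"],*o["tool_rot"]])); print(open("g.txt").read(),o["contact_force"].round(1),o["gripper_width"])
E
python3 gs.py; python3 c.py $(cat g.txt) .4005 -.2215 0 .634 .208 -20
```

```text
0.4197 -0.2201 0.0320 -0.3411 -0.0011 0.9400 0.0004 [ 2.2 -2.   4.7] 0.2917680762003051
[ 0.77  0.96 -0.8   1.68  0.61  1.55  1.28]
lift [ 0.481  0.001 -0.575] [ 0. -0. -0.]
0.11 [-0.287  2.129 -1.412] [-0.0143 -0.3573  0.1162]
0.06 [-0.448  2.128 -1.22 ] [-0.0143 -0.3573  0.1162]
0.03 [-0.544  2.128 -1.105] [-0.0143 -0.3573  0.1162]
0 [-0.64   2.128 -0.99 ] [-0.0143 -0.3573  0.1162]
hover 14 q [ 0.06  0.5  -0.83  1.81  0.94  0.96  0.  ] margin [2.19 0.83 0.44 0.58 1.92 0.37 1.68]
ins 4 q [-0.02  0.63 -0.73  1.89  1.15  0.85 -0.22] margin [2.9  0.84 0.58 0.55 2.31 0.68 2.74]
```

Call:
jog_arm([
  {"x":0.12,"y":0,"z":-0.14,"wx":0,"wy":0,"wz":0},
  {"x":0.24,"y":0,"z":-0.29,"wx":0,"wy":0,"wz":0},
  {"x":0.36,"y":0,"z":-0.43,"wx":0,"wy":0,"wz":0},
  {"x":0.48,"y":0.05,"z":-0.57,"wx":0,"wy":-0.02,"wz":0},
  {"x":0.48,"y":0.2,"z":-0.65,"wx":-0.002,"wy":-0.05,"wz":0.01},
  {"x":0.46,"y":0.35,"z":-0.7,"wx":-0.004,"wy":-0.085,"wz":0.02},
  {"x":0.44,"y":0.5,"z":-0.75,"wx":-0.006,"wy":-0.12,"wz":0.03},
  {"x":0.42,"y":0.65,"z":-0.8,"wx":-0.008,"wy":-0.155,"wz":0.04},
  {"x":0.42,"y":0.8,"z":-0.85,"wx":-0.008,"wy":-0.19,"wz":0.05},
  {"x":0.4,"y":0.95,"z":-0.9,"wx":-0.01,"wy":-0.225,"wz":0.06},
  {"x":0.4,"y":1,"z":-0.95,"wx":-0.01,"wy":-0.255,"wz":0.07},
])

```text
t: 24.18
eef_pos: [0.479, -0.0156, 0.2293]
tool_rot: [0.056, 0.103, 0.993, -0.02]
contact_force: [-0.4, -0.2, -2.7]
gripper_width: 0.293
```

```bash
python3 c.py $(cat g.txt) .4005 -.2215 0 .634 .208 -20
```

```text
[ 0.87  0.26 -1.13  2.03  0.39  0.94  0.9 ]
lift [ 0.109 -1.055  0.256] [ 0.0103  0.2565 -0.0687]
0.11 [-0.569  1.256  0.115] [ 0.0036 -0.1019  0.045 ]
0.06 [-0.54   1.263  0.364] [ 0.0036 -0.1019  0.045 ]
0.03 [-0.523  1.267  0.512] [ 0.0036 -0.1019  0.045 ]
0 [-0.506  1.271  0.661] [ 0.0036 -0.1019  0.045 ]
hover 8 q [ 0.08  0.5  -0.86  1.81  0.95  0.97 -0.01] margin [2.09 0.6  0.28 0.41 1.76 0.73 2.06]
ins 4 q [-0.01  0.64 -0.75  1.89  1.16  0.86 -0.22] margin [2.88 0.84 0.55 0.55 2.32 0.69 2.74]
```

Call:
jog_arm([
  {"x":-0.05,"y":0.15,"z":0,"wx":0,"wy":-0.03,"wz":0.01},
  {"x":-0.1,"y":0.35,"z":0,"wx":0.001,"wy":-0.06,"wz":0.025},
  {"x":-0.15,"y":0.55,"z":0,"wx":0.003,"wy":-0.09,"wz":0.04},
  {"x":-0.25,"y":0.72,"z":0,"wx":0.0036,"wy":-0.1019,"wz":0.045},
  {"x":-0.4,"y":0.87,"z":0.05,"wx":0.0036,"wy":-0.1019,"wz":0.045},
  {"x":-0.569,"y":1,"z":0.1,"wx":0.0036,"wy":-0.1019,"wz":0.045},
  {"x":-0.569,"y":1,"z":0.115,"wx":0.0036,"wy":-0.1019,"wz":0.045},
  {"x":-0.569,"y":1,"z":0.115,"wx":0.0036,"wy":-0.1019,"wz":0.045},
])

```text
t: 24.85
eef_pos: [0.6363, 0.1599, 0.2107]
tool_rot: [0.212, 0.168, 0.962, -0.036]
contact_force: [0.7, -1.1, -2.7]
gripper_width: 0.298
```

```bash
python3 c.py $(cat g.txt) .4005 -.2215 0 .634 .208 -20; python3 - <<'E'
from h import *
cams.read_camera("wrist");k=cams.get_calibration("wrist")
for d in finder.place_of("wrist","repair_seat0")[:4]: print(round(d["confidence"],2),np.round(d["location"]),at("wrist",*d["location"],.086).round(3))
cams.read_camera("scene")
for d in finder.place_of("scene","repair_seat0")[:4]: print(round(d["confidence"],2),np.round(d["location"]),at("scene",*d["location"],.086).round(3))
E
```

```text
[ 0.22  0.48 -0.92  1.87  0.96  0.93  0.04]
lift [ 0.401 -2.154 -0.033] [ 0.0155  0.3561 -0.1152]
0.11 [ 0.033  0.229 -0.024] [ 0.0013 -0.0014  0.0003]
0.06 [0.138 0.229 0.203] [ 0.0013 -0.0014  0.0003]
0.03 [0.201 0.228 0.339] [ 0.0013 -0.0014  0.0003]
0 [0.264 0.228 0.475] [ 0.0013 -0.0014  0.0003]
hover 3 q [ 0.11  0.52 -0.91  1.81  0.98  1.   -0.02] margin [2.74 0.82 0.49 0.57 2.33 0.76 2.92]
ins 4 q [ 0.03  0.65 -0.8   1.89  1.19  0.89 -0.24] margin [2.85 0.86 0.5  0.55 2.35 0.72 2.72]
0.72 [320. 252.] [0.805 0.164 0.086]
0.64 [320.  90.] [0.628 0.204 0.086]
0.83 [362. 225.] [0.821 0.08  0.086]
0.76 [334. 172.] [0.628 0.222 0.086]
0.76 [373. 206.] [0.804 0.172 0.086]
0.59 [315. 188.] [0.628 0.117 0.086]
```

Call:
jog_arm([
  {"x":0.033,"y":0.1,"z":-0.024,"wx":0.0013,"wy":-0.0014,"wz":0},
  {"x":0.033,"y":0.22,"z":-0.024,"wx":0.0013,"wy":-0.0014,"wz":0},
  {"x":0.033,"y":0.22,"z":-0.02,"wx":0.0013,"wy":-0.0014,"wz":0},
  {"x":0.07,"y":0.22,"z":0.06,"wx":0.0013,"wy":-0.0014,"wz":0},
  {"x":0.117,"y":0.22,"z":0.16,"wx":0.0013,"wy":-0.0014,"wz":0},
  {"x":0.16,"y":0.22,"z":0.25,"wx":0.0013,"wy":-0.0014,"wz":0},
  {"x":0.2,"y":0.22,"z":0.338,"wx":0.0013,"wy":-0.0014,"wz":0},
  {"x":0.225,"y":0.22,"z":0.39,"wx":0.0013,"wy":-0.0014,"wz":0},
  {"x":0.245,"y":0.22,"z":0.43,"wx":0.0013,"wy":-0.0014,"wz":0},
  {"x":0.25,"y":0.22,"z":0.445,"wx":0.0013,"wy":-0.0014,"wz":0},
])

```text
t: 25.88
eef_pos: [0.6409, 0.2019, 0.113]
tool_rot: [0.217, 0.167, 0.961, -0.037]
contact_force: [1.9, 6.9, 3.7]
gripper_width: 0.296
```

```bash
python3 c.py $(cat g.txt) .4005 -.2215 0 .6335 .2065 -20|grep "^0 \["
```

```text
0 [0.015 0.016 0.052] [0.0007 0.0016 0.0004]
```

Call:
jog_arm([
  {"x":0.005,"y":0.016,"z":0.02,"wx":0,"wy":0,"wz":0},
  {"x":0.01,"y":0.018,"z":0.038,"wx":0,"wy":0,"wz":0},
  {"x":0.015,"y":0.018,"z":0.052,"wx":0,"wy":0,"wz":0},
  {"x":0.017,"y":0.018,"z":0.058,"wx":0,"wy":0,"wz":0},
  {"x":0.017,"y":0.018,"z":0.058,"wx":0,"wy":0,"wz":0},
])

```text
t: 26.3
eef_pos: [0.6441, 0.2042, 0.1033]
tool_rot: [0.218, 0.168, 0.961, -0.038]
contact_force: [-6.6, -2.3, 13.3]
gripper_width: 0.295
```

Call:
jog_arm([
  {"x":0,"y":0,"z":0,"wx":0,"wy":0,"wz":0},
  {"x":0,"y":0,"z":0,"wx":0,"wy":0,"wz":0},
  {"x":0,"y":0,"z":0,"wx":0,"wy":0,"wz":0},
  {"x":0,"y":0,"z":0,"wx":0,"wy":0,"wz":0},
  {"x":0,"y":0,"z":-0.15,"wx":0,"wy":0,"wz":0},
  {"x":0,"y":0,"z":-0.3,"wx":0,"wy":0,"wz":0},
  {"x":0,"y":0,"z":-0.5,"wx":0,"wy":0,"wz":0},
  {"x":0,"y":0,"z":-0.65,"wx":0,"wy":0,"wz":0},
], hand=1)

```text
t: 26.97
eef_pos: [0.5903, 0.2241, 0.2223]
tool_rot: [0.218, 0.167, 0.961, -0.038]
contact_force: [0.8, 0.3, 0.0]
gripper_width: 1.003
```

```bash
python3 - <<'E'
from h import *
for c in ("scene","top"):
  cams.read_camera(c)
  for d in finder.place_of(c,"mount_a")[:8]: print(c,round(d["confidence"],2),np.round(d["location"]),at(c,*d["location"],.0344).round(3),at(c,*d["location"],.086).round(3))
E
for m in ".402 -.111 0" ".398 .108 -6" ".388 .22 -6"; do echo $m; timeout 100 python3 srch.py $m .630 -.095; done
```

```text
scene 0.95 [333. 175.] [0.603 0.264 0.034] [0.633 0.208 0.086]
scene 0.85 [278. 154.] [0.385 0.224 0.034] [0.428 0.171 0.086]
scene 0.76 [260. 169.] [0.395 0.117 0.034] [0.437 0.07  0.086]
scene 0.75 [212. 205.] [ 0.407 -0.121  0.034] [ 0.449 -0.154  0.086]
scene 0.58 [262. 125.] [0.219 0.324 0.034] [0.271 0.266 0.086]
scene 0.57 [320. 190.] [0.617 0.169 0.034] [0.646 0.119 0.086]
top 0.86 [156. 269.] [0.244 0.29  0.034] [0.242 0.278 0.086]
top 0.8 [179. 156.] [0.652 0.217 0.034] [0.637 0.208 0.086]
top 0.66 [202. 157.] [0.646 0.134 0.034] [0.631 0.127 0.086]
top 0.53 [177. 230.] [0.379 0.218 0.034] [0.372 0.209 0.086]
top 0.46 [266. 220.] [ 0.411 -0.096  0.034] [ 0.403 -0.094  0.086]
.402 -.111 0
0.1740513731772717 -40 -30 [ 0.64  0.32 -0.9   2.03  0.84  0.75  0.27] [2.16 0.66 0.34 0.41 1.78 0.17 1.81] 0.0
0.1740513731772717 -40 -15 [ 0.84  0.32 -1.02  2.05  0.77  0.63  0.64] [2.1  0.66 0.32 0.38 1.78 0.17 1.81] 0.0
0.1740513731772717 -40 0 [ 1.06  0.4  -1.18  2.04  0.71  0.59  1.03] [1.9  0.74 0.23 0.39 1.78 0.17 1.79] 0.0
0.08344883278948467 -46 -30 [ 0.7   0.38 -0.95  1.93  0.72 
[... 280 characters left out ...]
1 2.17] 0.0
0.23467556660533995 -46 -30 [ 0.73  0.4  -1.    1.92  0.75  0.87  0.4 ] [2.23 0.74 0.3  0.49 1.58 0.23 2.18] 0.0
0.23467556660533995 -46 -15 [ 0.9   0.43 -1.12  1.94  0.74  0.81  0.71] [2.06 0.74 0.28 0.48 1.58 0.23 2.15] 0.0
.388 .22 -6
0.25631466786379464 -46 -30 [ 0.75  0.41 -1.02  1.92  0.76  0.88  0.39] [2.21 0.74 0.26 0.49 1.54 0.3  2.32] 0.0
0.24553350045746125 -46 -15 [ 0.92  0.45 -1.15  1.94  0.76  0.82  0.69] [2.04 0.74 0.25 0.48 1.54 0.3  2.23] 0.0
0.24196522432679535 -40 -30 [ 0.69  0.34 -0.97  2.02  0.87  0.77  0.25] [2.27 0.68 0.24 0.41 1.59 0.37 2.34] 0.0
0.2331549126320407 -40 -15 [ 0.9   0.36 -1.1   2.05  0.83  0.66  0.6 ] [2.06 0.7  0.23 0.39 1.59 0.37 2.27] 0.0
```

```bash
python3 r.py .388 .221 -6 -42 .630 -.095 -20
```

```text
pre [ 0.739 -0.254  0.279] [ 0.0116  0.374  -0.0805]
grasp [ 1.193 -0.334  0.473] [ 0.0116  0.374  -0.0805]
pre 11 q [ 0.27  1.04 -1.06  1.53  0.33  1.56  0.62] margin [2.68 0.79 0.34 0.55 1.7  0.36 2.34]
grasp 4 q [ 0.27  1.09 -1.03  1.7   0.37  1.36  0.58] margin [2.69 1.01 0.35 0.74 1.7  0.36 2.34]
lift 5 q [ 0.33  0.9  -1.15  1.66  0.23  1.55  0.56] margin [2.63 1.01 0.26 0.74 1.6  0.37 2.38]
hover 11 q [ 0.8   0.48 -1.04  1.92  0.89  0.78  0.51] margin [2.16 0.82 0.25 0.52 1.6  0.37 2.32]
ins 4 q [ 0.65  0.6  -0.86  2.01  1.17  0.65  0.24] margin [2.16 0.82 0.37 0.43 2.26 0.48 2.45]
```

Call:
jog_arm([
  {"x":0.1,"y":-0.03,"z":-0.15,"wx":0.001,"wy":0.035,"wz":-0.008},
  {"x":0.2,"y":-0.06,"z":-0.2,"wx":0.002,"wy":0.07,"wz":-0.016},
  {"x":0.35,"y":-0.1,"z":-0.2,"wx":0.003,"wy":0.105,"wz":-0.024},
  {"x":0.5,"y":-0.15,"z":-0.2,"wx":0.004,"wy":0.14,"wz":-0.032},
  {"x":0.6,"y":-0.2,"z":-0.15,"wx":0.005,"wy":0.18,"wz":-0.04},
  {"x":0.7,"y":-0.23,"z":-0.1,"wx":0.006,"wy":0.22,"wz":-0.048},
  {"x":0.739,"y":-0.254,"z":-0.1,"wx":0.008,"wy":0.26,"wz":-0.056},
  {"x":0.739,"y":-0.254,"z":0,"wx":0.009,"wy":0.3,"wz":-0.065},
  {"x":0.739,"y":-0.254,"z":0.1,"wx":0.01,"wy":0.34,"wz":-0.073},
  {"x":0.739,"y":-0.254,"z":0.2,"wx":0.0116,"wy":0.374,"wz":-0.0805},
  {"x":0.739,"y":-0.254,"z":0.279,"wx":0.0116,"wy":0.374,"wz":-0.0805},
  {"x":0.739,"y":-0.254,"z":0.279,"wx":0.0116,"wy":0.374,"wz":-0.0805},
])

```text
t: 28.17
eef_pos: [0.4715, 0.2096, 0.0999]
tool_rot: [-0.361, 0.052, 0.931, 0.017]
contact_force: [-0.2, -1.3, 1.2]
gripper_width: 0.999
```

```bash
python3 look.py w11; python3 r.py .388 .221 -6 -42 .630 -.095 -20|head -2
```

```text
0.85 [323.  21.] [0.2407 0.2967 0.0344]
0.83 [106. 193.] [0.3978 0.1088 0.0344]
0.68 [264. 173.] [0.3938 0.2225 0.0344]
flange [ 204  120  116   98 7634] [263. 168.] [ 96. 115.] 87.9
flange [  24  136  140  101 7079] [ 93. 192.] [104. 129.] 83.0
pre [-0.005 -0.003 -0.004] [-0.0002 -0.0001  0.0001]
grasp [-0.005 -0.002  0.496] [-0.0002 -0.0001  0.0001]
```

```bash
python3 r.py .3935 .2222 -6 -42 .630 -.095 -20|head -2
```

```text
pre [-0.024  0.006 -0.022] [-0.0002 -0.0001  0.0001]
grasp [-0.025  0.007  0.478] [-0.0002 -0.0001  0.0001]
```

Call:
jog_arm([
  {"x":-0.025,"y":0.007,"z":0.1,"wx":0,"wy":0,"wz":0},
  {"x":-0.025,"y":0.007,"z":0.27,"wx":0,"wy":0,"wz":0},
  {"x":-0.025,"y":0.007,"z":0.42,"wx":0,"wy":0,"wz":0},
  {"x":-0.025,"y":0.007,"z":0.485,"wx":0,"wy":0,"wz":0},
  {"x":-0.025,"y":0.007,"z":0.485,"wx":0,"wy":0,"wz":0},
  {"x":-0.025,"y":0.007,"z":0.485,"wx":0,"wy":0,"wz":0},
])

```text
t: 28.77
eef_pos: [0.4098, 0.2212, 0.034]
tool_rot: [-0.356, 0.047, 0.933, 0.018]
contact_force: [-0.0, 0.8, 1.3]
gripper_width: 1.005
```

Call:
jog_arm([
  {"x":0,"y":0,"z":0,"wx":0,"wy":0,"wz":0},
  {"x":0,"y":0,"z":0,"wx":0,"wy":0,"wz":0},
  {"x":0,"y":0,"z":0,"wx":0,"wy":0,"wz":0},
  {"x":0,"y":0,"z":0,"wx":0,"wy":0,"wz":0},
  {"x":0,"y":0,"z":0,"wx":0,"wy":0,"wz":0},
  {"x":0,"y":0,"z":0,"wx":0,"wy":0,"wz":0},
  {"x":0,"y":0,"z":0,"wx":0,"wy":0,"wz":0},
  {"x":0,"y":0,"z":0,"wx":0,"wy":0,"wz":0},
], hand=-1)

```text
t: 29.43
eef_pos: [0.4102, 0.2213, 0.0344]
tool_rot: [-0.356, 0.048, 0.933, 0.019]
contact_force: [1.6, -1.6, 5.3]
gripper_width: 0.294
```

```bash
python3 gs.py; python3 c.py $(cat g.txt) .3935 .2222 -6 .630 -.095 -20
```

```text
0.4102 0.2213 0.0344 -0.3561 0.0475 0.9331 0.0186 [ 1.6 -1.6  5.3] 0.29381755319567354
[ 0.26  1.07 -1.02  1.69  0.36  1.36  0.59]
lift [ 0.5    0.001 -0.559] [ 0. -0. -0.]
0.11 [-0.372 -1.465 -1.52 ] [-0.0123 -0.3592  0.0814]
0.06 [-0.539 -1.465 -1.333] [-0.0123 -0.3592  0.0814]
0.03 [-0.639 -1.465 -1.221] [-0.0123 -0.3592  0.0814]
0 [-0.739 -1.465 -1.109] [-0.0123 -0.3592  0.0814]
hover 12 q [ 0.76  0.45 -0.98  1.92  0.86  0.75  0.53] margin [2.2  0.79 0.36 0.52 1.73 0.56 2.35]
ins 4 q [ 0.61  0.57 -0.8   2.01  1.14  0.61  0.25] margin [2.2  0.79 0.43 0.43 2.23 0.44 2.43]
```

Call:
jog_arm([
  {"x":0.12,"y":0,"z":-0.14,"wx":0,"wy":0,"wz":0},
  {"x":0.24,"y":0,"z":-0.27,"wx":0,"wy":0,"wz":0},
  {"x":0.37,"y":0,"z":-0.41,"wx":0,"wy":0,"wz":0},
  {"x":0.5,"y":-0.05,"z":-0.56,"wx":0,"wy":-0.02,"wz":0},
  {"x":0.48,"y":-0.2,"z":-0.65,"wx":-0.002,"wy":-0.05,"wz":0.01},
  {"x":0.46,"y":-0.35,"z":-0.7,"wx":-0.004,"wy":-0.085,"wz":0.02},
  {"x":0.44,"y":-0.5,"z":-0.75,"wx":-0.006,"wy":-0.12,"wz":0.03},
  {"x":0.42,"y":-0.65,"z":-0.8,"wx":-0.008,"wy":-0.155,"wz":0.04},
  {"x":0.42,"y":-0.8,"z":-0.85,"wx":-0.008,"wy":-0.19,"wz":0.05},
  {"x":0.4,"y":-0.95,"z":-0.9,"wx":-0.01,"wy":-0.225,"wz":0.06},
  {"x":0.4,"y":-1,"z":-0.95,"wx":-0.01,"wy":-0.26,"wz":0.065},
])

```text
t: 30.35
eef_pos: [0.4559, 0.0103, 0.2282]
tool_rot: [0.045, 0.151, 0.987, -0.025]
contact_force: [-0.0, -1.9, -1.6]
gripper_width: 0.294
```

```bash
python3 c.py $(cat g.txt) .3935 .2222 -6 .630 -.095 -20
```

```text
[ 0.94  0.29 -1.3   2.06  0.45  0.99  0.68]
lift [0.551 0.944 0.133] [ 0.0095  0.2608 -0.0672]
0.11 [-1.011 -0.234  0.192] [-0.0071 -0.098   0.0153]
0.06 [-0.986 -0.225  0.441] [-0.0071 -0.098   0.0153]
0.03 [-0.972 -0.219  0.59 ] [-0.0071 -0.098   0.0153]
0 [-0.958 -0.214  0.739] [-0.0071 -0.098   0.0153]
hover 7 q [ 0.78  0.46 -1.02  1.92  0.88  0.77  0.52] margin [2.02 0.63 0.11 0.38 1.82 0.6  2.28]
ins 4 q [ 0.63  0.59 -0.84  2.01  1.16  0.63  0.24] margin [2.18 0.8  0.39 0.43 2.25 0.46 2.44]
```

Call:
jog_arm([
  {"x":-0.1,"y":-0.05,"z":0,"wx":-0.002,"wy":-0.03,"wz":0.005},
  {"x":-0.25,"y":-0.12,"z":0,"wx":-0.004,"wy":-0.06,"wz":0.01},
  {"x":-0.42,"y":-0.2,"z":0,"wx":-0.007,"wy":-0.098,"wz":0.015},
  {"x":-0.6,"y":-0.23,"z":0.05,"wx":-0.0071,"wy":-0.098,"wz":0.0153},
  {"x":-0.8,"y":-0.234,"z":0.1,"wx":-0.0071,"wy":-0.098,"wz":0.0153},
  {"x":-1,"y":-0.234,"z":0.18,"wx":-0.0071,"wy":-0.098,"wz":0.0153},
  {"x":-1,"y":-0.234,"z":0.192,"wx":-0.0071,"wy":-0.098,"wz":0.0153},
  {"x":-1,"y":-0.234,"z":0.192,"wx":-0.0071,"wy":-0.098,"wz":0.0153},
])

```text
t: 31.02
eef_pos: [0.6348, -0.0967, 0.2077]
tool_rot: [0.196, 0.17, 0.965, -0.035]
contact_force: [-0.8, -0.1, -2.6]
gripper_width: 0.296
```

```bash
python3 c.py $(cat g.txt) .3935 .2222 -6 .630 -.095 -20;  python3 - <<'E'
from h import *
cams.read_camera("wrist")
for d in finder.place_of("wrist","rack_seat0")[:4]: print(round(d["confidence"],2),np.round(d["location"]),at("wrist",*d["location"],.086).round(3))
cams.read_camera("scene")
for t in ("rack_seat0","lock_tip"):
  for d in finder.place_of("scene",t)[:4]: print(t,round(d["confidence"],2),np.round(d["location"]),at("scene",*d["location"],.086).round(3))
E
```

```text
[ 0.8   0.47 -1.04  1.93  0.89  0.77  0.51]
lift [ 1.517  1.111 -0.516] [ 0.013   0.3576 -0.0817]
0.11 [-0.016  0.004 -0.012] [ 0.0002 -0.0017 -0.0006]
0.06 [0.081 0.004 0.218] [ 0.0002 -0.0017 -0.0006]
0.03 [0.14  0.004 0.356] [ 0.0002 -0.0017 -0.0006]
0 [0.198 0.004 0.495] [ 0.0002 -0.0017 -0.0006]
hover 2 q [ 0.79  0.47 -1.03  1.92  0.89  0.78  0.51] margin [2.16 0.81 0.37 0.51 2.26 0.6  2.45]
ins 4 q [ 0.64  0.59 -0.85  2.01  1.17  0.64  0.23] margin [2.17 0.81 0.38 0.43 2.26 0.47 2.45]
0.91 [143. 152.] [ 0.628 -0.189  0.086]
0.88 [ 48. 180.] [ 0.626 -0.28   0.086]
0.7 [258. 121.] [ 0.633 -0.095  0.086]
rack_seat0 0.95 [226. 261.] [ 0.627 -0.272  0.086]
rack_seat0 0.93 [272. 225.] [ 0.632 -0.093  0.086]
rack_seat0 0.75 [250. 241.] [ 0.627 -0.177  0.086]
lock_tip 0.59 [284. 199.] [0.588 0.013 0.086]
```

Call:
jog_arm([
  {"x":0.02,"y":0.004,"z":0.08,"wx":0,"wy":-0.0017,"wz":0},
  {"x":0.055,"y":0.004,"z":0.17,"wx":0,"wy":-0.0017,"wz":0},
  {"x":0.095,"y":0.004,"z":0.26,"wx":0,"wy":-0.0017,"wz":0},
  {"x":0.13,"y":0.004,"z":0.345,"wx":0,"wy":-0.0017,"wz":0},
  {"x":0.152,"y":0.004,"z":0.4,"wx":0,"wy":-0.0017,"wz":0},
  {"x":0.17,"y":0.004,"z":0.44,"wx":0,"wy":-0.0017,"wz":0},
  {"x":0.178,"y":0.004,"z":0.46,"wx":0,"wy":-0.0017,"wz":0},
  {"x":0.185,"y":0.004,"z":0.475,"wx":0,"wy":-0.0017,"wz":0},
])

```text
t: 31.93
eef_pos: [0.6372, -0.096, 0.1099]
tool_rot: [0.201, 0.168, 0.964, -0.037]
contact_force: [-0.9, -0.7, -2.7]
gripper_width: 0.296
```

```bash
python3 c.py $(cat g.txt) .3935 .2222 -6 .631 -.095 -20|grep "^0 \["
```

```text
0 [ 0.014 -0.001  0.042] [-0.0002  0.0021  0.0007]
```

Call:
jog_arm([
  {"x":0.007,"y":0,"z":0.02,"wx":0,"wy":0,"wz":0},
  {"x":0.014,"y":0,"z":0.038,"wx":0,"wy":0,"wz":0},
  {"x":0.017,"y":0,"z":0.05,"wx":0,"wy":0,"wz":0},
  {"x":0.017,"y":0,"z":0.052,"wx":0,"wy":0,"wz":0},
])

```text
t: 32.27
eef_pos: [0.6396, -0.096, 0.1019]
tool_rot: [0.203, 0.168, 0.964, -0.037]
contact_force: [-12.4, -0.6, 22.4]
gripper_width: 0.295
```

Call:
jog_arm([
  {"x":0,"y":0,"z":0,"wx":0,"wy":0,"wz":0},
  {"x":0,"y":0,"z":0,"wx":0,"wy":0,"wz":0},
  {"x":0,"y":0,"z":0,"wx":0,"wy":0,"wz":0},
  {"x":0,"y":0,"z":0,"wx":0,"wy":0,"wz":0},
  {"x":0,"y":0,"z":-0.15,"wx":0,"wy":0,"wz":0},
  {"x":0,"y":0,"z":-0.3,"wx":0,"wy":0,"wz":0},
  {"x":0,"y":0,"z":-0.5,"wx":0,"wy":0,"wz":0},
  {"x":0,"y":0,"z":-0.65,"wx":0,"wy":0,"wz":0},
], hand=1)

```text
t: 32.93
eef_pos: [0.5897, -0.0767, 0.2222]
tool_rot: [0.203, 0.167, 0.964, -0.037]
contact_force: [1.2, -0.7, 0.1]
gripper_width: 1.003
```

```bash
python3 - <<'E'
from h import *
for c in ("scene","top"):
  cams.read_camera(c)
  for d in finder.place_of(c,"mount_a")[:8]: print(c,round(d["confidence"],2),np.round(d["location"]),at(c,*d["location"],.0344).round(3),at(c,*d["location"],.086).round(3))
E
for m in ".400 -.111 0" ".398 .108 -6"; do echo $m; timeout 100 python3 srch.py $m .628 -.188; done;python3 r.py .398 .1085 -6 -42 .628 -.188 -20|head -3
```

```text
scene 0.93 [318. 190.] [0.612 0.163 0.034] [0.641 0.114 0.086]
scene 0.9 [334. 175.] [0.606 0.264 0.034] [0.636 0.209 0.086]
scene 0.73 [258. 170.] [0.396 0.108 0.034] [0.439 0.061 0.086]
scene 0.72 [270. 221.] [ 0.588 -0.048  0.034] [ 0.619 -0.085  0.086]
scene 0.61 [211. 204.] [ 0.398 -0.119  0.034] [ 0.44  -0.153  0.086]
top 0.93 [206. 158.] [0.644 0.119 0.034] [0.628 0.113 0.086]
top 0.88 [207. 225.] [0.396 0.114 0.034] [0.389 0.109 0.086]
top 0.82 [154. 275.] [0.224 0.296 0.034] [0.223 0.285 0.086]
top 0.69 [265. 157.] [ 0.644 -0.098  0.034] [ 0.628 -0.096  0.086]
top 0.61 [178. 160.] [0.635 0.22  0.034] [0.62  0.211 0.086]
top 0.42 [267. 157.] [ 0.641 -0.105  0.034] [ 0.626 -0.103  0.086]
.400 -.111 0
0.16146059501158372 -40 -30 [ 0.89  0.36 -0.97  2.01  0.84  0.71  0.45] [2.03 0.64 0.26 0.4  1.79 0.16 1.83] 0.0
0.16146059501158372 -40 -15 [ 1.09  0.4  -1.11  2.01  0.79  0.63  0.82] [1.87 0.64 0.26 0.4  1.79 0.16 1.83] 0.0
0.1398482656412361 -40 0 [ 1.27  0.52 -1.27  1.99  0.76  0.65  1.19] [1.69 0.64 0.14 0.4  1.79 0.16 1.75] 0.0
0.07340694414595017 -46 -30 [ 0.91  0.43 -1.01  1.9   0.74  0.84  0.58] [2.03 0.64 0.26 0.4  1.77 0.07 1.85] 0.0
.398 .108 -6
0.25492696059163245 -40 -30 [ 0.91  0.37 -1.    2.    0.86  0.72  0.44] [2.03 0.64 0.25 0.4  1.63 0.3  2.21] 0.0
0.2303550754961523 -46 -30 [ 0.93  0.44 -1.04  1.9   0.76  0.85  0.57] [2.03 0.64 0.26 0.4  1.59 0.23 2.19] 0.0
0.2303550754961523 -46 -15 [ 1.09  0.5  -1.18  1.91  0.76  0.82  0.87] [1.87 0.64 0.23 0.4  1.59 0.23 2.06] 0.0
0.2286428022591913 -40 -15 [ 1.11  0.42 -1.15  2.01  0.82  0.65  0.8 ] [1.85 0.64 0.23 0.4  1.63 0.3  2.1 ] 0.0
pre [0.975 0.656 0.191] [ 0.0112  0.3643 -0.0804]
grasp [1.423 0.578 0.399] [ 0.0112  0.3643 -0.0804]
pre 11 q [ 0.42  1.01 -1.03  1.56  0.37  1.61  0.76] margin [2.11 0.7  0.29 0.42 1.74 0.31 2.2 ]
```

Call:
jog_arm([
  {"x":0.1,"y":0.05,"z":-0.15,"wx":0.001,"wy":0.035,"wz":-0.008},
  {"x":0.25,"y":0.12,"z":-0.2,"wx":0.002,"wy":0.07,"wz":-0.016},
  {"x":0.4,"y":0.25,"z":-0.22,"wx":0.003,"wy":0.105,"wz":-0.024},
  {"x":0.55,"y":0.36,"z":-0.22,"wx":0.004,"wy":0.14,"wz":-0.032},
  {"x":0.7,"y":0.48,"z":-0.22,"wx":0.005,"wy":0.18,"wz":-0.04},
  {"x":0.85,"y":0.58,"z":-0.2,"wx":0.006,"wy":0.22,"wz":-0.048},
  {"x":0.975,"y":0.656,"z":-0.15,"wx":0.008,"wy":0.26,"wz":-0.056},
  {"x":0.975,"y":0.656,"z":-0.05,"wx":0.009,"wy":0.3,"wz":-0.065},
  {"x":0.975,"y":0.656,"z":0.05,"wx":0.01,"wy":0.34,"wz":-0.073},
  {"x":0.975,"y":0.656,"z":0.13,"wx":0.0112,"wy":0.3643,"wz":-0.0804},
  {"x":0.975,"y":0.656,"z":0.191,"wx":0.0112,"wy":0.3643,"wz":-0.0804},
  {"x":0.975,"y":0.656,"z":0.191,"wx":0.0112,"wy":0.3643,"wz":-0.0804},
])

```text
t: 34.13
eef_pos: [0.481, 0.0989, 0.1016]
tool_rot: [-0.36, 0.05, 0.931, 0.018]
contact_force: [-0.4, 0.5, 0.4]
gripper_width: 1.003
```

```bash
python3 look.py w12; python3 r.py .398 .1085 -6 -42 .628 -.188 -20|head -2
```

```text
0.9 [434.   4.] [0.2374 0.2963 0.0344]
0.76 [257. 169.] [0.399  0.1076 0.0344]
flange [ 200  116  115   95 7457] [257. 163.] [114.  94.] -0.0
pre [-0.004 -0.003 -0.003] [-0.0002  0.0001  0.0002]
grasp [-0.003 -0.003  0.497] [-0.0002  0.0001  0.0002]
```

Call:
jog_arm([
  {"x":-0.006,"y":-0.004,"z":0.15,"wx":0,"wy":0,"wz":0},
  {"x":-0.006,"y":-0.004,"z":0.3,"wx":0,"wy":0,"wz":0},
  {"x":-0.006,"y":-0.004,"z":0.45,"wx":0,"wy":0,"wz":0},
  {"x":-0.006,"y":-0.004,"z":0.5,"wx":0,"wy":0,"wz":0},
  {"x":-0.006,"y":-0.004,"z":0.5,"wx":0,"wy":0,"wz":0},
  {"x":-0.006,"y":-0.004,"z":0.5,"wx":0,"wy":0,"wz":0},
])

```text
t: 34.73
eef_pos: [0.416, 0.1066, 0.0334]
tool_rot: [-0.356, 0.048, 0.933, 0.019]
contact_force: [0.5, 0.4, 0.8]
gripper_width: 0.998
```

Call:
jog_arm([
  {"x":0,"y":0,"z":0,"wx":0,"wy":0,"wz":0},
  {"x":0,"y":0,"z":0,"wx":0,"wy":0,"wz":0},
  {"x":0,"y":0,"z":0,"wx":0,"wy":0,"wz":0},
  {"x":0,"y":0,"z":0,"wx":0,"wy":0,"wz":0},
  {"x":0,"y":0,"z":0,"wx":0,"wy":0,"wz":0},
  {"x":0,"y":0,"z":0,"wx":0,"wy":0,"wz":0},
  {"x":0,"y":0,"z":0,"wx":0,"wy":0,"wz":0},
  {"x":0,"y":0,"z":0,"wx":0,"wy":0,"wz":0},
], hand=-1)

```text
t: 35.4
eef_pos: [0.4164, 0.1067, 0.0337]
tool_rot: [-0.356, 0.048, 0.933, 0.019]
contact_force: [2.1, -1.6, 4.5]
gripper_width: 0.297
```

```bash
python3 gs.py; python3 c.py $(cat g.txt) .399 .108 -6 .628 -.188 -20
```

```text
0.4164 0.1067 0.0337 -0.3562 0.0484 0.9330 0.0187 [ 2.1 -1.6  4.5] 0.29700064417098715
[ 0.44  1.05 -1.01  1.74  0.42  1.42  0.71]
lift [ 0.5    0.001 -0.559] [0. 0. 0.]
0.11 [-0.335 -1.362 -1.493] [-0.0129 -0.3592  0.0811]
0.06 [-0.502 -1.363 -1.306] [-0.0129 -0.3592  0.0811]
0.03 [-0.602 -1.363 -1.194] [-0.0129 -0.3592  0.0811]
0 [-0.702 -1.363 -1.082] [-0.0129 -0.3592  0.0811]
hover 11 q [ 0.96  0.51 -1.04  1.88  0.86  0.75  0.7 ] margin [2.   0.85 0.33 0.56 1.79 0.5  2.19]
ins 4 q [ 0.81  0.62 -0.85  1.97  1.13  0.59  0.45] margin [2.   0.85 0.37 0.47 2.23 0.42 2.26]
```

Call:
jog_arm([
  {"x":0.12,"y":0,"z":-0.14,"wx":0,"wy":0,"wz":0},
  {"x":0.24,"y":0,"z":-0.27,"wx":0,"wy":0,"wz":0},
  {"x":0.37,"y":0,"z":-0.41,"wx":0,"wy":0,"wz":0},
  {"x":0.5,"y":-0.05,"z":-0.56,"wx":0,"wy":-0.02,"wz":0},
  {"x":0.48,"y":-0.2,"z":-0.65,"wx":-0.002,"wy":-0.05,"wz":0.01},
  {"x":0.46,"y":-0.35,"z":-0.7,"wx":-0.004,"wy":-0.085,"wz":0.02},
  {"x":0.44,"y":-0.5,"z":-0.75,"wx":-0.006,"wy":-0.12,"wz":0.03},
  {"x":0.42,"y":-0.65,"z":-0.8,"wx":-0.008,"wy":-0.155,"wz":0.04},
  {"x":0.42,"y":-0.8,"z":-0.85,"wx":-0.008,"wy":-0.19,"wz":0.05},
  {"x":0.4,"y":-0.95,"z":-0.9,"wx":-0.01,"wy":-0.225,"wz":0.06},
  {"x":0.4,"y":-1,"z":-0.95,"wx":-0.01,"wy":-0.26,"wz":0.065},
])

```text
t: 36.32
eef_pos: [0.4615, -0.1043, 0.2278]
tool_rot: [0.045, 0.153, 0.987, -0.025]
contact_force: [0.0, -0.4, -1.5]
gripper_width: 0.297
```

```bash
python3 c.py $(cat g.txt) .399 .108 -6 .628 -.188 -20
```

```text
[ 1.18  0.34 -1.31  2.03  0.49  1.    0.9 ]
lift [0.551 0.944 0.135] [ 0.0098  0.2608 -0.0672]
0.11 [-0.948 -0.142  0.179] [-0.0075 -0.0979  0.0151]
0.06 [-0.924 -0.133  0.427] [-0.0075 -0.0979  0.0151]
0.03 [-0.909 -0.128  0.577] [-0.0075 -0.0979  0.0151]
0 [-0.895 -0.123  0.726] [-0.0075 -0.0979  0.0151]
hover 6 q [ 0.96  0.51 -1.05  1.88  0.87  0.75  0.7 ] margin [1.78 0.68 0.1  0.41 1.86 0.58 2.06]
ins 4 q [ 0.82  0.62 -0.86  1.97  1.13  0.6   0.45] margin [2.   0.85 0.36 0.47 2.24 0.43 2.26]
```

Call:
jog_arm([
  {"x":-0.1,"y":-0.03,"z":0,"wx":-0.002,"wy":-0.03,"wz":0.005},
  {"x":-0.25,"y":-0.07,"z":0,"wx":-0.004,"wy":-0.06,"wz":0.01},
  {"x":-0.42,"y":-0.12,"z":0,"wx":-0.007,"wy":-0.098,"wz":0.015},
  {"x":-0.6,"y":-0.142,"z":0.05,"wx":-0.0075,"wy":-0.0979,"wz":0.0151},
  {"x":-0.8,"y":-0.142,"z":0.1,"wx":-0.0075,"wy":-0.0979,"wz":0.0151},
  {"x":-0.948,"y":-0.142,"z":0.17,"wx":-0.0075,"wy":-0.0979,"wz":0.0151},
  {"x":-0.948,"y":-0.142,"z":0.179,"wx":-0.0075,"wy":-0.0979,"wz":0.0151},
  {"x":-0.948,"y":-0.142,"z":0.179,"wx":-0.0075,"wy":-0.0979,"wz":0.0151},
])

```text
t: 36.98
eef_pos: [0.6352, -0.1899, 0.2087]
tool_rot: [0.196, 0.17, 0.965, -0.034]
contact_force: [-1.0, 1.1, -3.1]
gripper_width: 0.289
```

```bash
python3 c.py $(cat g.txt) .399 .108 -6 .628 -.188 -20|grep "^0";  python3 - <<'E'
from h import *
cams.read_camera("wrist")
for d in finder.place_of("wrist","rack_seat0")[:4]: print(round(d["confidence"],2),np.round(d["location"]),at("wrist",*d["location"],.086).round(3))
E
```

```text
0.11 [-0.008 -0.001 -0.012] [ 0.0004 -0.0015 -0.0002]
0.06 [ 0.089 -0.001  0.218] [ 0.0004 -0.0015 -0.0002]
0.03 [ 0.148 -0.001  0.356] [ 0.0004 -0.0015 -0.0002]
0 [ 0.206 -0.001  0.495] [ 0.0004 -0.0015 -0.0002]
0.96 [258. 117.] [ 0.632 -0.188  0.086]
0.62 [142. 146.] [ 0.625 -0.281  0.086]
```

Call:
jog_arm([
  {"x":0.025,"y":0,"z":0.08,"wx":0,"wy":-0.0015,"wz":0},
  {"x":0.06,"y":0,"z":0.17,"wx":0,"wy":-0.0015,"wz":0},
  {"x":0.1,"y":0,"z":0.26,"wx":0,"wy":-0.0015,"wz":0},
  {"x":0.138,"y":0,"z":0.345,"wx":0,"wy":-0.0015,"wz":0},
  {"x":0.16,"y":0,"z":0.4,"wx":0,"wy":-0.0015,"wz":0},
  {"x":0.178,"y":0,"z":0.44,"wx":0,"wy":-0.0015,"wz":0},
  {"x":0.187,"y":0,"z":0.46,"wx":0,"wy":-0.0015,"wz":0},
  {"x":0.193,"y":0,"z":0.475,"wx":0,"wy":-0.0015,"wz":0},
])

```text
t: 37.75
eef_pos: [0.6357, -0.1896, 0.108]
tool_rot: [0.199, 0.169, 0.965, -0.035]
contact_force: [-0.1, 0.0, -2.1]
gripper_width: 0.295
```

```bash
python3 c.py $(cat g.txt) .399 .108 -6 .629 -.188 -20|grep "^0 \["
```

```text
0 [ 0.007 -0.001  0.032] [0.0001 0.0007 0.0005]
```

Call:
jog_arm([
  {"x":0.004,"y":0,"z":0.018,"wx":0,"wy":0,"wz":0},
  {"x":0.008,"y":0,"z":0.032,"wx":0,"wy":0,"wz":0},
  {"x":0.01,"y":0,"z":0.042,"wx":0,"wy":0,"wz":0},
  {"x":0.01,"y":0,"z":0.044,"wx":0,"wy":0,"wz":0},
])

```text
t: 38.08
eef_pos: [0.6378, -0.1897, 0.1031]
tool_rot: [0.201, 0.168, 0.964, -0.037]
contact_force: [-27.0, 4.0, 37.9]
gripper_width: 0.298
```

Call:
jog_arm([
  {"x":0,"y":0,"z":0,"wx":0,"wy":0,"wz":0},
  {"x":0,"y":0,"z":0,"wx":0,"wy":0,"wz":0},
  {"x":0,"y":0,"z":0,"wx":0,"wy":0,"wz":0},
  {"x":0,"y":0,"z":0,"wx":0,"wy":0,"wz":0},
  {"x":0,"y":0,"z":-0.15,"wx":0,"wy":0,"wz":0},
  {"x":0,"y":0,"z":-0.3,"wx":0,"wy":0,"wz":0},
  {"x":0,"y":0,"z":-0.5,"wx":0,"wy":0,"wz":0},
  {"x":0,"y":0,"z":-0.65,"wx":0,"wy":0,"wz":0},
], hand=1)

```text
t: 38.75
eef_pos: [0.5888, -0.1707, 0.2238]
tool_rot: [0.201, 0.168, 0.964, -0.037]
contact_force: [-0.2, -0.5, 1.1]
gripper_width: 1.003
```

```bash
python3 - <<'E'
from h import *
a=cams.read_camera("scene")[120:285,180:400]; b=cams.read_camera("top")[120:285,120:340]
cv2.imwrite("pics/m13.png",np.hstack([cv2.resize(a,(400,300)),cv2.resize(b,(400,300))])[:,:,::-1])
for d in finder.place_of("top","mount_a")[:8]: print(round(d["confidence"],2),np.round(d["location"]),at("top",*d["location"],.0344).round(3),at("top",*d["location"],.086).round(3))
E
python3 srch.py .400 -.111 0 .6255 -.28; python3 r.py .4 -.111 0 -40 .6255 -.28 -20|head -3
```

```text
0.68 [179. 160.] [0.637 0.219 0.034] [0.622 0.21  0.086]
0.65 [205. 159.] [0.638 0.121 0.034] [0.623 0.115 0.086]
0.57 [153. 269.] [0.245 0.299 0.034] [0.243 0.287 0.086]
0.54 [264. 161.] [ 0.626 -0.094  0.034] [ 0.612 -0.092  0.086]
0.44 [290. 157.] [ 0.64  -0.189  0.034] [ 0.624 -0.184  0.086]
0.15805562195404588 -40 -30 [ 1.07  0.42 -1.    1.95  0.84  0.69  0.63] [1.83 0.7  0.24 0.43 1.8  0.16 1.84] 0.0
0.15805562195404588 -40 -15 [ 1.26  0.5  -1.15  1.94  0.79  0.66  1.  ] [1.7  0.7  0.24 0.43 1.8  0.16 1.81] 0.0
0.11787414175371502 -40 0 [ 1.4   0.62 -1.29  1.9   0.77  0.72  1.36] [1.56 0.7  0.12 0.43 1.8  0.16 1.6 ] 0.0
0.07059202598576109 -46 -30 [ 1.07  0.49 -1.03  1.84  0.75  0.84  0.75] [1.83 0.7  0.24 0.43 1.78 0.07 1.85] 0.0
pre [0.792 0.105 0.284] [ 0.015   0.3504 -0.1154]
grasp [ 1.224 -0.002  0.513] [ 0.015   0.3504 -0.1154]
pre 11 q [ 0.66  0.96 -0.97  1.57  0.53  1.71  1.11] margin [1.91 0.74 0.28 0.45 1.9  0.21 1.85]
```

View pics/m13.png

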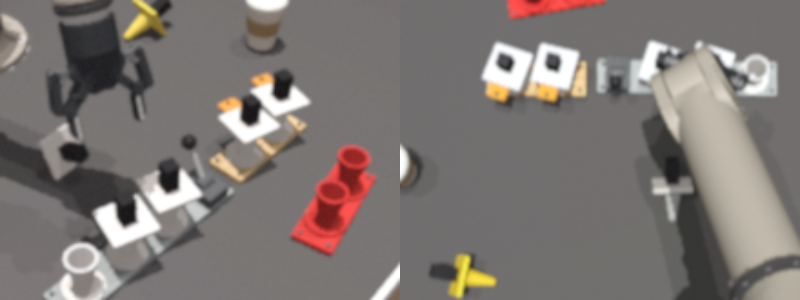

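All four stand upright: two tagged in the wooden block, two good in the rack. The third rack socket, (82,260) in the left half, is free. The last mount is at (672,185) in the right half. Going for it.

Call:
jog_arm([
  {"x":0.1,"y":0.02,"z":-0.15,"wx":0.001,"wy":0.035,"wz":-0.01},
  {"x":0.2,"y":0.04,"z":-0.2,"wx":0.003,"wy":0.07,"wz":-0.023},
  {"x":0.35,"y":0.06,"z":-0.2,"wx":0.005,"wy":0.105,"wz":-0.034},
  {"x":0.5,"y":0.08,"z":-0.2,"wx":0.006,"wy":0.14,"wz":-0.046},
  {"x":0.6,"y":0.1,"z":-0.15,"wx":0.008,"wy":0.175,"wz":-0.058},
  {"x":0.7,"y":0.105,"z":-0.1,"wx":0.01,"wy":0.21,"wz":-0.07},
  {"x":0.792,"y":0.105,"z":-0.1,"wx":0.012,"wy":0.25,"wz":-0.082},
  {"x":0.792,"y":0.105,"z":0,"wx":0.013,"wy":0.285,"wz":-0.094},
  {"x":0.792,"y":0.105,"z":0.1,"wx":0.014,"wy":0.32,"wz":-0.105},
  {"x":0.792,"y":0.105,"z":0.2,"wx":0.015,"wy":0.3504,"wz":-0.1154},
  {"x":0.792,"y":0.105,"z":0.284,"wx":0.015,"wy":0.3504,"wz":-0.1154},
  {"x":0.792,"y":0.105,"z":0.284,"wx":0.015,"wy":0.3504,"wz":-0.1154},
])

```text
t: 39.9
eef_pos: [0.4815, -0.1112, 0.1032]
tool_rot: [-0.345, 0.0, 0.939, 0.0]
contact_force: [-0.5, 0.3, -0.4]
gripper_width: 0.996
```

```bash
python3 look.py w14; python3 r.py .4 -.111 0 -40 .6255 -.28 -20|head -2
```

```text
0.92 [256. 167.] [ 0.4006 -0.112   0.0344]
flange [ 200  114  117   98 7541] [258. 162.] [ 97. 116.] 90.0
pre [-0.001 -0.002 -0.003] [0. 0. 0.]
grasp [-0.001 -0.002  0.497] [0. 0. 0.]
```

Call:
jog_arm([
  {"x":-0.003,"y":-0.004,"z":0.15,"wx":0,"wy":0,"wz":0},
  {"x":-0.003,"y":-0.004,"z":0.3,"wx":0,"wy":0,"wz":0},
  {"x":-0.003,"y":-0.004,"z":0.45,"wx":0,"wy":0,"wz":0},
  {"x":-0.003,"y":-0.004,"z":0.5,"wx":0,"wy":0,"wz":0},
  {"x":-0.003,"y":-0.004,"z":0.5,"wx":0,"wy":0,"wz":0},
  {"x":-0.003,"y":-0.004,"z":0.5,"wx":0,"wy":0,"wz":0},
])

```text
t: 40.5
eef_pos: [0.4188, -0.1117, 0.0332]
tool_rot: [-0.341, 0.0, 0.94, -0.0]
contact_force: [0.3, -0.1, -0.0]
gripper_width: 1.004
```

Call:
jog_arm([
  {"x":0,"y":0,"z":0,"wx":0,"wy":0,"wz":0},
  {"x":0,"y":0,"z":0,"wx":0,"wy":0,"wz":0},
  {"x":0,"y":0,"z":0,"wx":0,"wy":0,"wz":0},
  {"x":0,"y":0,"z":0,"wx":0,"wy":0,"wz":0},
  {"x":0,"y":0,"z":0,"wx":0,"wy":0,"wz":0},
  {"x":0,"y":0,"z":0,"wx":0,"wy":0,"wz":0},
  {"x":0,"y":0,"z":0,"wx":0,"wy":0,"wz":0},
  {"x":0,"y":0,"z":0,"wx":0,"wy":0,"wz":0},
], hand=-1)

```text
t: 41.17
eef_pos: [0.4192, -0.1115, 0.0335]
tool_rot: [-0.34, 0.0, 0.94, -0.0]
contact_force: [2.0, 0.8, 3.9]
gripper_width: 0.296
```

```bash
python3 gs.py; python3 c.py $(cat g.txt) .4005 -.1115 0 .626 -.28 -20
```

```text
0.4192 -0.1115 0.0335 -0.3403 0.0003 0.9403 -0.0001 [2.  0.8 3.9] 0.2956593490443846
[ 0.72  1.   -0.95  1.75  0.59  1.54  1.05]
lift [ 0.48  -0.    -0.576] [ 0.  0. -0.]
0.11 [-0.254 -0.857 -1.376] [-0.0151 -0.3573  0.1163]
0.06 [-0.414 -0.857 -1.184] [-0.0151 -0.3573  0.1163]
0.03 [-0.51  -0.857 -1.069] [-0.0151 -0.3573  0.1163]
0 [-0.606 -0.857 -0.953] [-0.0151 -0.3573  0.1163]
hover 11 q [ 1.12  0.57 -1.08  1.84  0.9   0.72  0.84] margin [1.84 0.91 0.31 0.6  1.96 0.38 1.91]
ins 4 q [ 0.98  0.67 -0.88  1.93  1.15  0.56  0.6 ] margin [1.84 0.91 0.33 0.51 2.27 0.39 2.12]
```

Call:
jog_arm([
  {"x":0.12,"y":0,"z":-0.14,"wx":0,"wy":0,"wz":0},
  {"x":0.24,"y":0,"z":-0.27,"wx":0,"wy":0,"wz":0},
  {"x":0.37,"y":0,"z":-0.42,"wx":0,"wy":0,"wz":0},
  {"x":0.48,"y":-0.05,"z":-0.57,"wx":0,"wy":-0.02,"wz":0},
  {"x":0.48,"y":-0.15,"z":-0.65,"wx":-0.002,"wy":-0.05,"wz":0.015},
  {"x":0.46,"y":-0.25,"z":-0.7,"wx":-0.004,"wy":-0.085,"wz":0.03},
  {"x":0.44,"y":-0.35,"z":-0.75,"wx":-0.006,"wy":-0.12,"wz":0.04},
  {"x":0.42,"y":-0.5,"z":-0.8,"wx":-0.008,"wy":-0.155,"wz":0.05},
  {"x":0.42,"y":-0.65,"z":-0.85,"wx":-0.008,"wy":-0.19,"wz":0.06},
  {"x":0.4,"y":-0.8,"z":-0.9,"wx":-0.01,"wy":-0.225,"wz":0.073},
  {"x":0.4,"y":-0.857,"z":-0.95,"wx":-0.01,"wy":-0.26,"wz":0.085},
])

```text
t: 42.08
eef_pos: [0.4782, -0.2886, 0.2303]
tool_rot: [0.065, 0.131, 0.989, -0.031]
contact_force: [-0.0, -1.3, -3.6]
gripper_width: 0.295
```

```bash
python3 c.py $(cat g.txt) .4005 -.1115 0 .626 -.28 -20
```

```text
[ 1.38  0.48 -1.23  1.89  0.59  1.01  1.23]
lift [0.54  0.786 0.126] [ 0.0101  0.2611 -0.0877]
0.11 [-0.727  0.236  0.179] [-0.0062 -0.0958  0.0296]
0.06 [-0.693  0.247  0.426] [-0.0062 -0.0958  0.0296]
0.03 [-0.673  0.254  0.575] [-0.0062 -0.0958  0.0296]
0 [-0.652  0.261  0.723] [-0.0062 -0.0958  0.0296]
hover 5 q [ 1.1   0.55 -1.04  1.84  0.86  0.7   0.87] margin [1.58 0.82 0.18 0.55 1.96 0.53 1.73]
ins 4 q [ 0.95  0.65 -0.84  1.93  1.12  0.53  0.62] margin [1.86 0.89 0.37 0.51 2.23 0.36 2.09]
```

Call:
jog_arm([
  {"x":-0.1,"y":0.03,"z":0,"wx":-0.002,"wy":-0.03,"wz":0.01},
  {"x":-0.25,"y":0.08,"z":0,"wx":-0.004,"wy":-0.06,"wz":0.02},
  {"x":-0.42,"y":0.15,"z":0,"wx":-0.006,"wy":-0.0958,"wz":0.0296},
  {"x":-0.6,"y":0.2,"z":0.08,"wx":-0.0062,"wy":-0.0958,"wz":0.0296},
  {"x":-0.727,"y":0.236,"z":0.15,"wx":-0.0062,"wy":-0.0958,"wz":0.0296},
  {"x":-0.727,"y":0.236,"z":0.179,"wx":-0.0062,"wy":-0.0958,"wz":0.0296},
  {"x":-0.727,"y":0.236,"z":0.179,"wx":-0.0062,"wy":-0.0958,"wz":0.0296},
])

```text
t: 42.67
eef_pos: [0.6333, -0.2817, 0.2093]
tool_rot: [0.213, 0.169, 0.962, -0.037]
contact_force: [-1.3, -0.0, -3.9]
gripper_width: 0.299
```

```bash
python3 c.py $(cat g.txt) .4005 -.1115 0 .627 -.280 -20|grep "^0";  python3 - <<'E'
from h import *
cams.read_camera("wrist")
for d in finder.place_of("wrist","rack_seat0")[:4]: print(round(d["confidence"],2),np.round(d["location"]),at("wrist",*d["location"],.086).round(3))
E
```

```text
0.11 [-0.017 -0.003 -0.01 ] [ 0.0004 -0.0016  0.0003]
0.06 [ 0.088 -0.003  0.216] [ 0.0004 -0.0016  0.0003]
0.03 [ 0.151 -0.003  0.353] [ 0.0004 -0.0016  0.0003]
0 [ 0.215 -0.003  0.489] [ 0.0004 -0.0016  0.0003]
0.89 [258. 106.] [ 0.626 -0.28   0.086]
```

Call:
jog_arm([
  {"x":0.025,"y":-0.003,"z":0.08,"wx":0,"wy":-0.0016,"wz":0},
  {"x":0.065,"y":-0.003,"z":0.17,"wx":0,"wy":-0.0016,"wz":0},
  {"x":0.107,"y":-0.003,"z":0.26,"wx":0,"wy":-0.0016,"wz":0},
  {"x":0.145,"y":-0.003,"z":0.34,"wx":0,"wy":-0.0016,"wz":0},
  {"x":0.17,"y":-0.003,"z":0.395,"wx":0,"wy":-0.0016,"wz":0},
  {"x":0.188,"y":-0.003,"z":0.435,"wx":0,"wy":-0.0016,"wz":0},
  {"x":0.197,"y":-0.003,"z":0.455,"wx":0,"wy":-0.0016,"wz":0},
  {"x":0.204,"y":-0.003,"z":0.468,"wx":0,"wy":-0.0016,"wz":0},
])

```text
t: 43.43
eef_pos: [0.6344, -0.2833, 0.1091]
tool_rot: [0.216, 0.17, 0.961, -0.038]
contact_force: [-5.8, 5.3, 5.4]
gripper_width: 0.295
```

```bash
python3 c.py $(cat g.txt) .4005 -.1115 0 .627 -.280 -20|grep "^0 \["
```

```text
0 [0.011 0.003 0.031] [0.0002 0.0004 0.0001]
```

Call:
jog_arm([
  {"x":0.012,"y":0.008,"z":0.016,"wx":0,"wy":0,"wz":0},
  {"x":0.018,"y":0.01,"z":0.028,"wx":0,"wy":0,"wz":0},
  {"x":0.02,"y":0.01,"z":0.036,"wx":0,"wy":0,"wz":0},
  {"x":0.02,"y":0.01,"z":0.038,"wx":0,"wy":0,"wz":0},
])

```text
t: 43.77
eef_pos: [0.6347, -0.2815, 0.1025]
tool_rot: [0.216, 0.17, 0.961, -0.039]
contact_force: [-16.5, 5.0, 19.7]
gripper_width: 0.293
```

Call:
jog_arm([
  {"x":0,"y":0,"z":0,"wx":0,"wy":0,"wz":0},
  {"x":0,"y":0,"z":0,"wx":0,"wy":0,"wz":0},
  {"x":0,"y":0,"z":0,"wx":0,"wy":0,"wz":0},
  {"x":0,"y":0,"z":0,"wx":0,"wy":0,"wz":0},
  {"x":0,"y":0,"z":-0.15,"wx":0,"wy":0,"wz":0},
  {"x":0,"y":0,"z":-0.3,"wx":0,"wy":0,"wz":0},
  {"x":0,"y":0,"z":-0.5,"wx":0,"wy":0,"wz":0},
  {"x":0,"y":0,"z":-0.65,"wx":0,"wy":0,"wz":0},
], hand=1)

```text
t: 44.43
eef_pos: [0.5824, -0.2615, 0.2219]
tool_rot: [0.216, 0.169, 0.961, -0.039]
contact_force: [0.3, -0.5, 0.2]
gripper_width: 1.0
```

```bash
python3 - <<'E'
from h import *
a=cams.read_camera("scene"); b=cams.read_camera("wrist")
a=a[130:270,200:360]
cv2.imwrite("pics/m15.png",np.hstack([cv2.resize(a,(400,350)),cv2.resize(b,(400,350))])[:,:,::-1])
E
```

```text
(no output)
```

View pics/m15.png

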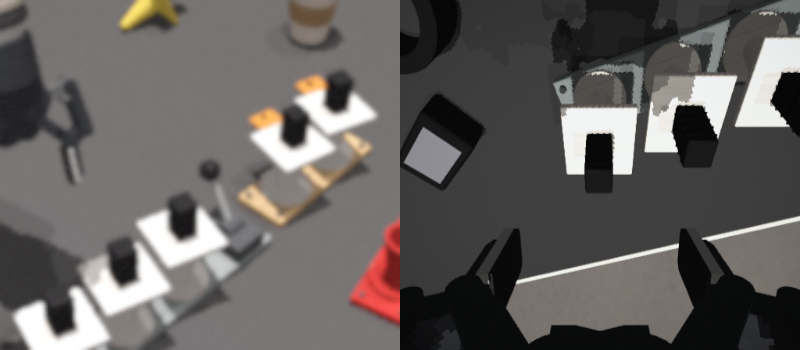

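All five look seated. As before, I'll press each one lightly with closed fingers to confirm height. Home is tip z ≈ 0.144.

```bash
cat > pr.py <<'E'
import sys; from plan import *
r=trot(np.radians(-15),np.radians(8)); q=monitor.get_obs()["q"]; x,y=map(float,sys.argv[1:3])
for z in (.19,.165,.15,.1425): print(z,*delta([x,y,z],r))
show("p",sim(q,[(np.array([x,y,.19]),r),(np.array([x,y,.14]),r)]))
E
python3 pr.py .6255 -.279
```

```text
0.19 [-0.126 -0.007  0.255] [-0.009   0.0985 -0.0266]
0.165 [-0.072 -0.006  0.367] [-0.009   0.0985 -0.0266]
0.15 [-0.039 -0.006  0.435] [-0.009   0.0985 -0.0266]
0.1425 [-0.023 -0.006  0.469] [-0.009   0.0985 -0.0266]
p 6 q [ 1.01  0.75 -1.01  1.68  0.77  1.    1.07] margin [1.75 0.78 0.31 0.48 2.09 0.47 1.85]
```

Call:
jog_arm([
  {"x":-0.126,"y":-0.007,"z":0.1,"wx":-0.004,"wy":0.035,"wz":-0.01},
  {"x":-0.126,"y":-0.007,"z":0.2,"wx":-0.009,"wy":0.07,"wz":-0.02},
  {"x":-0.126,"y":-0.007,"z":0.255,"wx":-0.009,"wy":0.0985,"wz":-0.0266},
  {"x":-0.126,"y":-0.007,"z":0.255,"wx":-0.009,"wy":0.0985,"wz":-0.0266},
  {"x":-0.126,"y":-0.007,"z":0.255,"wx":-0.009,"wy":0.0985,"wz":-0.0266},
  {"x":-0.126,"y":-0.007,"z":0.255,"wx":-0.009,"wy":0.0985,"wz":-0.0266},
  {"x":-0.1,"y":-0.007,"z":0.31,"wx":-0.009,"wy":0.0985,"wz":-0.0266},
  {"x":-0.072,"y":-0.006,"z":0.367,"wx":-0.009,"wy":0.0985,"wz":-0.0266},
  {"x":-0.05,"y":-0.006,"z":0.41,"wx":-0.009,"wy":0.0985,"wz":-0.0266},
  {"x":-0.039,"y":-0.006,"z":0.435,"wx":-0.009,"wy":0.0985,"wz":-0.0266},
  {"x":-0.023,"y":-0.006,"z":0.46,"wx":-0.009,"wy":0.0985,"wz":-0.0266},
  {"x":-0.023,"y":-0.006,"z":0.469,"wx":-0.009,"wy":0.0985,"wz":-0.0266},
], hand=-1)

```text
t: 45.53
eef_pos: [0.6253, -0.2792, 0.1449]
tool_rot: [0.069, 0.13, 0.989, -0.01]
contact_force: [-16.4, 2.1, 32.5]
gripper_width: -0.002
```

```bash
python3 pr.py .628 -.188
```

```text
0.19 [ 0.073  0.443 -0.239] [-0.0009  0.     -0.0001]
0.165 [ 0.09   0.443 -0.115] [-0.0009  0.     -0.0001]
0.15 [ 0.101  0.444 -0.041] [-0.0009  0.     -0.0001]
0.1425 [ 0.106  0.444 -0.004] [-0.0009  0.     -0.0001]
p 6 q [ 0.9   0.7  -1.02  1.75  0.77  0.97  0.9 ] margin [1.94 0.99 0.34 0.69 2.08 0.8  1.89]
```

Call:
jog_arm([
  {"x":-0.03,"y":0,"z":-0.15,"wx":0,"wy":0,"wz":0},
  {"x":-0.04,"y":0.1,"z":-0.25,"wx":0,"wy":0,"wz":0},
  {"x":0.02,"y":0.27,"z":-0.25,"wx":0,"wy":0,"wz":0},
  {"x":0.073,"y":0.443,"z":-0.239,"wx":0,"wy":0,"wz":0},
  {"x":0.073,"y":0.443,"z":-0.22,"wx":0,"wy":0,"wz":0},
  {"x":0.09,"y":0.443,"z":-0.115,"wx":0,"wy":0,"wz":0},
  {"x":0.095,"y":0.443,"z":-0.06,"wx":0,"wy":0,"wz":0},
  {"x":0.101,"y":0.444,"z":-0.035,"wx":0,"wy":0,"wz":0},
  {"x":0.104,"y":0.444,"z":-0.015,"wx":0,"wy":0,"wz":0},
  {"x":0.105,"y":0.444,"z":-0.008,"wx":0,"wy":0,"wz":0},
])

```text
t: 46.37
eef_pos: [0.6276, -0.1885, 0.1449]
tool_rot: [0.068, 0.131, 0.989, -0.011]
contact_force: [-13.3, -0.5, 23.0]
gripper_width: -0.002
```

```bash
python3 pr.py .631 -.095
```

```text
0.19 [ 0.073  0.455 -0.24 ] [-0.0015 -0.0003 -0.0004]
0.165 [ 0.09   0.455 -0.116] [-0.0015 -0.0003 -0.0004]
0.15 [ 0.101  0.456 -0.042] [-0.0015 -0.0003 -0.0004]
0.1425 [ 0.106  0.456 -0.005] [-0.0015 -0.0003 -0.0004]
p 6 q [ 0.76  0.68 -1.02  1.79  0.78  0.96  0.74] margin [2.06 0.96 0.34 0.65 2.08 0.79 2.05]
```

Call:
jog_arm([
  {"x":-0.03,"y":0,"z":-0.15,"wx":0,"wy":0,"wz":0},
  {"x":-0.04,"y":0.1,"z":-0.25,"wx":0,"wy":0,"wz":0},
  {"x":0.02,"y":0.27,"z":-0.25,"wx":0,"wy":0,"wz":0},
  {"x":0.073,"y":0.455,"z":-0.239,"wx":0,"wy":0,"wz":0},
  {"x":0.073,"y":0.455,"z":-0.22,"wx":0,"wy":0,"wz":0},
  {"x":0.09,"y":0.455,"z":-0.115,"wx":0,"wy":0,"wz":0},
  {"x":0.095,"y":0.455,"z":-0.06,"wx":0,"wy":0,"wz":0},
  {"x":0.101,"y":0.456,"z":-0.035,"wx":0,"wy":0,"wz":0},
  {"x":0.104,"y":0.456,"z":-0.015,"wx":0,"wy":0,"wz":0},
  {"x":0.105,"y":0.456,"z":-0.008,"wx":0,"wy":0,"wz":0},
])

```text
t: 47.2
eef_pos: [0.631, -0.0958, 0.1448]
tool_rot: [0.068, 0.132, 0.989, -0.012]
contact_force: [-12.6, -1.4, 24.0]
gripper_width: -0.001
```

```bash
python3 pr.py .6335 .207
```

```text
0.19 [ 0.349  1.463 -0.286] [-0.0022 -0.0005 -0.0008]
0.165 [ 0.366  1.464 -0.162] [-0.0022 -0.0005 -0.0008]
0.15 [ 0.376  1.464 -0.088] [-0.0022 -0.0005 -0.0008]
0.1425 [ 0.381  1.464 -0.051] [-0.0022 -0.0005 -0.0008]
p 11 q [ 0.21  0.71 -0.98  1.71  0.81  1.05  0.26] margin [2.2  0.98 0.37 0.65 2.12 0.8  2.22]
```

Call:
jog_arm([
  {"x":-0.04,"y":0,"z":-0.2,"wx":0,"wy":0,"wz":0},
  {"x":0,"y":0.17,"z":-0.28,"wx":0,"wy":0,"wz":0},
  {"x":0.05,"y":0.36,"z":-0.29,"wx":0,"wy":0,"wz":0},
  {"x":0.1,"y":0.55,"z":-0.29,"wx":0,"wy":0,"wz":0},
  {"x":0.15,"y":0.73,"z":-0.29,"wx":0,"wy":0,"wz":0},
  {"x":0.2,"y":0.9,"z":-0.29,"wx":0,"wy":0,"wz":0},
  {"x":0.25,"y":1,"z":-0.29,"wx":0,"wy":0,"wz":0},
])

```text
t: 47.78
eef_pos: [0.6281, 0.1168, 0.1951]
tool_rot: [0.069, 0.131, 0.989, -0.011]
contact_force: [0.4, 0.0, 0.8]
gripper_width: -0.005
```

```bash
python3 pr.py .6335 .207
```

```text
0.19 [0.093 0.442 0.011] [-0.0011 -0.0002 -0.0002]
0.165 [0.111 0.443 0.135] [-0.0011 -0.0002 -0.0002]
0.15 [0.121 0.443 0.209] [-0.0011 -0.0002 -0.0002]
0.1425 [0.126 0.443 0.246] [-0.0011 -0.0002 -0.0002]
p 6 q [ 0.21  0.71 -0.98  1.71  0.81  1.05  0.26] margin [2.53 0.96 0.35 0.71 2.09 0.8  2.52]
```

Call:
jog_arm([
  {"x":0.04,"y":0.2,"z":0,"wx":0,"wy":0,"wz":0},
  {"x":0.08,"y":0.4,"z":0.005,"wx":0,"wy":0,"wz":0},
  {"x":0.093,"y":0.442,"z":0.011,"wx":0,"wy":0,"wz":0},
  {"x":0.111,"y":0.443,"z":0.135,"wx":0,"wy":0,"wz":0},
  {"x":0.117,"y":0.443,"z":0.185,"wx":0,"wy":0,"wz":0},
  {"x":0.121,"y":0.443,"z":0.212,"wx":0,"wy":0,"wz":0},
  {"x":0.124,"y":0.443,"z":0.235,"wx":0,"wy":0,"wz":0},
  {"x":0.126,"y":0.443,"z":0.242,"wx":0,"wy":0,"wz":0},
])

```text
t: 48.45
eef_pos: [0.6339, 0.2055, 0.1449]
tool_rot: [0.069, 0.132, 0.989, -0.012]
contact_force: [-6.6, -4.7, 16.3]
gripper_width: -0.0
```

```bash
python3 - <<'E'
from plan import *
cams.read_camera("scene")
for z in (.104,):
  for d in finder.place_of("scene","lock_tip")[:4]: print(round(d["confidence"],2),np.round(d["location"]),at("scene",*d["location"],z).round(3))
print(proj("scene",[.592,-.005,.104]))
r=trot(np.radians(-15),np.radians(8)); q=monitor.get_obs()["q"]
print("A",*delta([.57,.03,.21],r)); print("B",*delta([.545,-.005,.19],r))
show("p",sim(q,[(np.array([.57,.03,.21]),r),(np.array([.54,-.005,.085]),trot(0,0)),(np.array([.65,-.005,.085]),trot(0,0))]))
E
```

```text
0.6 [284. 196.] [0.59  0.008 0.104]
[281.32818874 198.08748564]
A [ 0.033 -0.932 -0.328] [-0.0016  0.0001 -0.0009]
B [ 0.121 -1.133 -0.238] [-0.0016  0.0001 -0.0009]
p 13 q [ 0.57  0.84 -1.02  1.68  0.8   1.09  0.88] margin [2.27 0.84 0.27 0.49 2.02 0.8  2.08]
```

All five are confirmed home, with contact between 0.1446 and 0.1449. Next, lock the rack.

Call:
jog_arm([
  {"x":-0.04,"y":0,"z":-0.2,"wx":0,"wy":0,"wz":0},
  {"x":0,"y":-0.15,"z":-0.3,"wx":0,"wy":0,"wz":0},
  {"x":0,"y":-0.3,"z":-0.32,"wx":0,"wy":0,"wz":0},
  {"x":0.01,"y":-0.5,"z":-0.328,"wx":0,"wy":0,"wz":0},
  {"x":0.02,"y":-0.7,"z":-0.328,"wx":0,"wy":0,"wz":0},
  {"x":0.03,"y":-0.9,"z":-0.328,"wx":0,"wy":0,"wz":0},
  {"x":0.12,"y":-1,"z":-0.3,"wx":0,"wy":0,"wz":0},
  {"x":0.15,"y":-1,"z":-0.3,"wx":0,"wy":0,"wz":0},
])

```text
t: 49.22
eef_pos: [0.5421, 0.0155, 0.1998]
tool_rot: [0.067, 0.136, 0.988, -0.014]
contact_force: [-0.7, -0.3, -0.5]
gripper_width: -0.001
```

```bash
python3 d.py .535 -.006 .15 0 0; python3 d.py .535 -.006 .083 0 0
```

```text
[ 0.039 -0.11   0.247] [-0.0091  0.043  -0.087 ]
[ 0.085 -0.107  0.579] [-0.0091  0.043  -0.087 ]
```

Call:
jog_arm([
  {"x":0.039,"y":-0.11,"z":0.05,"wx":-0.003,"wy":0.015,"wz":-0.03},
  {"x":0.039,"y":-0.11,"z":0.15,"wx":-0.006,"wy":0.03,"wz":-0.06},
  {"x":0.039,"y":-0.11,"z":0.247,"wx":-0.0091,"wy":0.043,"wz":-0.087},
  {"x":0.055,"y":-0.109,"z":0.37,"wx":-0.0091,"wy":0.043,"wz":-0.087},
  {"x":0.073,"y":-0.108,"z":0.49,"wx":-0.0091,"wy":0.043,"wz":-0.087},
  {"x":0.085,"y":-0.107,"z":0.579,"wx":-0.0091,"wy":0.043,"wz":-0.087},
  {"x":0.085,"y":-0.107,"z":0.579,"wx":-0.0091,"wy":0.043,"wz":-0.087},
])

```text
t: 49.8
eef_pos: [0.5332, -0.0068, 0.0802]
tool_rot: [-0.002, 0.001, 1.0, -0.0]
contact_force: [-0.7, 0.3, 0.1]
gripper_width: 0.0
```

```bash
python3 d.py .64 -.006 .085 0 0
```

```text
[-0.534  0.005 -0.027] [-0.     -0.0015 -0.0003]
```

Call:
jog_arm([
  {"x":-0.1,"y":0.003,"z":-0.027,"wx":0,"wy":0,"wz":0},
  {"x":-0.2,"y":0.005,"z":-0.027,"wx":0,"wy":0,"wz":0},
  {"x":-0.3,"y":0.005,"z":-0.027,"wx":0,"wy":0,"wz":0},
  {"x":-0.38,"y":0.005,"z":-0.027,"wx":0,"wy":0,"wz":0},
  {"x":-0.44,"y":0.005,"z":-0.027,"wx":0,"wy":0,"wz":0},
  {"x":-0.49,"y":0.005,"z":-0.027,"wx":0,"wy":0,"wz":0},
  {"x":-0.52,"y":0.005,"z":-0.027,"wx":0,"wy":0,"wz":0},
  {"x":-0.53,"y":0.005,"z":-0.027,"wx":0,"wy":0,"wz":0},
  {"x":-0.53,"y":0.005,"z":-0.027,"wx":0,"wy":0,"wz":0},
])

```text
t: 50.55
eef_pos: [0.6396, -0.0059, 0.0856]
tool_rot: [-0.002, 0.001, 1.0, 0.0]
contact_force: [0.3, 0.9, -0.6]
gripper_width: 0.001
```

Call:
jog_arm([
  {"x":-0.02,"y":0,"z":0,"wx":0,"wy":0,"wz":0},
  {"x":-0.035,"y":0,"z":0,"wx":0,"wy":0,"wz":0},
  {"x":-0.04,"y":0,"z":0,"wx":0,"wy":0,"wz":0},
])

```text
t: 50.8
eef_pos: [0.6476, -0.0059, 0.0857]
tool_rot: [-0.002, 0.001, 1.0, 0.0]
contact_force: [-1.1, -0.0, 0.5]
gripper_width: 0.002
```

Call:
jog_arm([
  {"x":-0.02,"y":0,"z":0,"wx":0,"wy":0,"wz":0},
  {"x":-0.035,"y":0,"z":0,"wx":0,"wy":0,"wz":0},
  {"x":-0.05,"y":0,"z":0,"wx":0,"wy":0,"wz":0},
])

```text
t: 51.05
eef_pos: [0.6503, -0.0058, 0.0847]
tool_rot: [-0.01, -0.0, 1.0, -0.002]
contact_force: [-30.8, -2.7, 21.3]
gripper_width: -0.001
```

```bash
python3 - <<'E'
from h import *
a=cams.read_camera("scene"); a=a[150:270,200:360]; b=cams.read_camera("wrist")
cv2.imwrite("pics/m16.png",np.hstack([cv2.resize(a,(400,300)),cv2.resize(b,(400,300))])[:,:,::-1])
for d in finder.place_of("scene","lock_tip")[:4]: print(round(d["confidence"],2),np.round(d["location"]),at("scene",*d["location"],.104).round(3))
E
```

```text
0.4 [304. 209.] [0.67  0.006 0.104]
```

Call:
jog_arm([
  {"x":0.06,"y":0,"z":0,"wx":0,"wy":0,"wz":0},
  {"x":0.2,"y":0,"z":-0.1,"wx":0,"wy":0,"wz":0},
  {"x":0.35,"y":0,"z":-0.25,"wx":0,"wy":0,"wz":0},
  {"x":0.5,"y":0,"z":-0.4,"wx":0,"wy":0,"wz":0},
  {"x":0.65,"y":0,"z":-0.55,"wx":0,"wy":0,"wz":0},
  {"x":0.75,"y":0,"z":-0.7,"wx":0,"wy":0,"wz":0},
  {"x":0.75,"y":0,"z":-0.8,"wx":0,"wy":0,"wz":0},
  {"x":0.75,"y":0,"z":-0.8,"wx":0,"wy":0,"wz":0},
])

```text
t: 51.87
eef_pos: [0.505, -0.0044, 0.2521]
tool_rot: [-0.006, -0.001, 1.0, -0.003]
contact_force: [0.9, 0.5, 0.3]
gripper_width: 0.002
```

```bash
python3 - <<'E'
from h import *
a=cams.read_camera("scene")[110:300,150:400]; b=cams.read_camera("wrist")
cv2.imwrite("pics/m17.png",np.hstack([cv2.resize(a,(420,320)),cv2.resize(b,(380,320))])[:,:,::-1])
for t,z in (("lock_tip",.104),("mount_a",.086)):
  for d in finder.place_of("scene",t)[:6]: print(t,round(d["confidence"],2),np.round(d["location"]),at("scene",*d["location"],z).round(3))
print(proj("scene",[.668,-.005,.104]),proj("scene",[.592,-.005,.104]))
E
```

```text
lock_tip 0.72 [325. 144.] [0.53  0.306 0.104]
lock_tip 0.59 [300. 208.] [ 0.661 -0.     0.104]
lock_tip 0.57 [251. 240.] [ 0.636 -0.185  0.104]
mount_a 0.88 [250. 243.] [ 0.632 -0.185  0.086]
mount_a 0.75 [271. 226.] [ 0.633 -0.097  0.086]
mount_a 0.7 [318. 190.] [0.642 0.116 0.086]
mount_a 0.69 [221. 261.] [ 0.617 -0.279  0.086]
mount_a 0.63 [261. 126.] [0.271 0.259 0.086]
mount_a 0.61 [331. 173.] [0.623 0.212 0.086]
[301.44437957 210.3294512 ] [281.32818874 198.08748564]
```

View pics/m17.png

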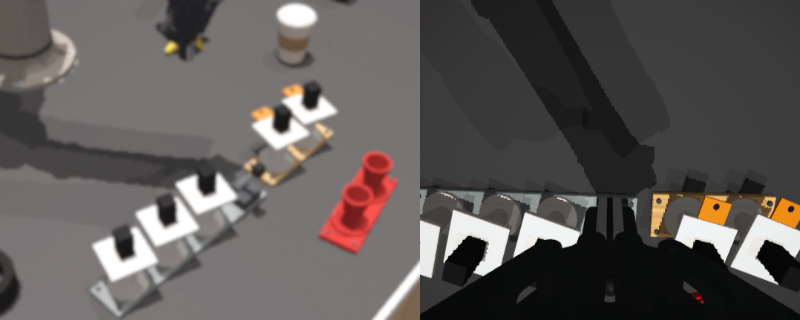

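All five mounts are upright in the right blocks. The lever knob is on the far (locked) side, at (258,170) in the picture. The robot is clear of everything, so I'm handing in.

```bash
python3 -c "
from station import bot
print(bot.hand_in())"
```

```text
the job is handed in; nothing more can be done
None
```

All five mounts are checked in, the rack is locked again, and I handed the job in at about 52 s of the 210 s. The hand-in reports no verdict.

- **Unlocking:** I swung the lever towards the robot until it hit its stop (about 30 N).
- **Mounts:** The two tagged mounts went into the repair block and the three untagged ones into the stock rack. I left the yellow look-alike and the red block alone.
- **Home check:** I pressed each mount's grip with closed fingers. Contact came at 144.6–144.9 mm; fully home is 144 mm.
- **Locking:** I swung the lever away until it hit its stop (31 N). The final pictures put the knob within 1 cm of its locked position, and the arm was clear of everything.

- **One grasp redone:** My first hold on a tagged mount pushed two wrist joints to their limits. I laid it back down and regrasped it with the gripper turned round.
- **Disagreement in the last check:** The detector's final picture put some mounts up to about 13 mm from their sockets. The empty sockets had read up to about 10 mm off too, so I relied on the press heights.
- **Not measured:** I did not measure the cup, tape and battery again at the end. The arm never came near them at low height.

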